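Ready the chess board: line up the pawns and zero the move counter

ROBOT

A 7-joint arm with a two-finger parallel gripper is mounted at the origin on the work surface. World frame = base frame: x ahead of the robot, y to its left, z up, the work surface at z = 0. Lengths are in m, angles in rad, forces in N, time in s.
With the tool pointing down it reaches from about 0.4 to 0.85 m from the base axis. Payload 10.4 kg.
Tool frame: the origin (TCP) lies between the finger pads, 19 mm behind the fingertips; this is the grasp point; z points along the fingers, y is the direction in which the jaws open and shut (so a half turn about z gives the same grasp; the last joint's range is limited). The gripper opens to 87 mm and grips with 3 to 60 N. Pads are 19 mm wide; open, the fingers measure 117 mm over their backs; the gripper's body (75 mm by 190 mm) begins 51 mm behind the grasp point.
Start: joints at [1.258, 0.332, -0.065, 1.46, 0.022, 1.35, -0.088], TCP at [0.179, -0.599, 0.241] pointing down, gripper open.
Joint ranges: [-2.6, 2.6], [-0.5, 2.12], [-1.47, 1.34], [0.16, 2.42], [-1.27, 4.41], [0.06, 2.06], [-2.6, 2.6]. Speed limits (rad/s): [2.22, 2.22, 2.79, 2.79, 3.14, 3.14, 3.14].

INTERFACE

Orientations are given as a unit quaternion [x, y, z, w].
In Python, from bench import r gives the robot as it stands.
- The arm moves only by the tool step_arm, never from a script. Its argument "increments" is a list of rows, each a list of 2 entries, a list of its own where there are three numbers: the shift along the tool's x, y, z in m, then the turn, a rotation vector about the tool's x, y, z in rad. A call has 1 to 5 rows; each row is the pose to reach, as a shift and turn from the pose measured when the call began, along the tool's axes at that moment; what a row does not reach only later rows make up. A row lasts 1/10 s, in which the tool goes at most 50 mm and 8.59 degrees, less where a joint would pass 70% of its speed; a pose out of reach is approached as far as the arm can. A call with a gripper value outside its range is refused whole. "hand" is the closure, from -1 (fully open) to 1 (shut), so that 0 is half open, set as the call begins (left out, the last holds). The fingers move at their own pace and stop on an object; "grip_force" is the grip in N (left out, the last holds). Time passes only in rows, so rows that repeat a pose let the fingers close. It gives the time, the measured TCP pose, the force and the opening at its end, in the units of the state.
- r.read_state(): the state, without advancing time (a new reading comes with each control period).
- r.camera(name): name is "side" or "top" or "wrist"; returns a dict with "pixels" (480x640x3 uint8, blue, green, red), "camera_matrix" (3x3 intrinsics, pixels), "extrinsics" (4x4, takes a point from camera to world coordinates). Camera axes: x right, y up, looking along -z (the intrinsics and any distortion apply to the point x, -y, -z); pixel columns grow to the right and rows downward; lengths in m; the calibration is good to about 2 mm. A picture is of the moment at which its call begins. There is no depth.
- r.close_job(): hands the job in, once; it reports no verdict.
The state is a dict: "time": time; "joint_positions": joint angles; "joint_vel": joint speeds; "joint_torque": joint torques, N m; "ee_pos": TCP position; "eef_rot": TCP orientation; "ft_force": force on the tool from outside, world axes, zero at the start; "torque": the same for the moment, N m; "width": finger opening in m.
Only numpy, scipy, OpenCV 4.12 (cv2) and the standard library are available. Lean on these libraries where they do the work, as an engineer would, in place of code of your own. Each camera call takes 0.05 s, during which the arm holds its last target.

TASK

Get the chess board ready for a new game: stand all the white pawns upright in the pawn row (the second row of squares from the robot's side), one to a square and each wholly inside its square, starting from the outermost square at the clamp end and leaving no gap between them. Also turn the move counter's reset knob anticlockwise all the way back to its zero stop. Do not disturb the red king or the blue vase.

Things in the scene. Friction and masses are not known exactly. Their poses are not given: they have to be found in the camera images.
- board: square birch chess board, fixed, 450 x 450 x 12 mm, 8 x 8 squares of 46 mm and a 41 mm border. Origin: centre of its underside; z up, -x edge nearest the robot, +y to the robot's left. A small dark screw clamp (64 mm tall) grips its left edge near the robot-side corner, centred 180 mm to -x and 210 mm to +y of its centre. A fixed organiser, 145 mm tall, stands beyond the far edge.
- reset (a joint): winged reset knob of the move counter, angle in rad: 0 = against the zero stop (pointer at the wide zero mark), growing as it turns clockwise seen from above, up to 5.2. Turn it anticlockwise to go back to zero. It stays where it is left; turning takes about 0.03 N m.
- reset_grip (a point): point on the knob's upright axis, 62 mm above the ottoman: TCP height for gripping. Turns with the knob; its x axis runs along the grip bar to its black pointer. Bar 36 mm long (x), 11 mm thick (y), from 4 to 28 mm above the dial, on a round 34 mm disc 4 mm thick; dial face 37 mm above the ottoman.
- counter: move counter fixed to the ottoman, beside the board on one side or the other: black plastic housing 92 x 92 x 35 mm with a white round dial on top and an aluminium winged knob in the middle. Origin at the centre of its underside, z up; the wide zero mark and the small steel stop pin are at its +x side.
- king: bystander: loose red king, 36 mm foot, 100 mm tall, standing on the far right of the board. Origin under its foot.
- vase: bystander: empty blue ceramic vase, 90 mm wide, 140 mm tall, loose, across the board from the counter. Origin under its foot.
- pawn1: loose white plastic pawn (all alike; 4 to 6 of the six are there, the others are absent), 35 g, 50 mm tall, round foot 28 mm wide and 8 mm high, stem 15 mm wide, head and collar 21 mm wide from 28 mm up to its top. Origin at the centre of its underside, z up. Grip the head from above: TCP about 40 mm above the underside.
- pawn2: loose white plastic pawn (all alike; 4 to 6 of the six are there, the others are absent), 35 g, 50 mm tall, round foot 28 mm wide and 8 mm high, stem 15 mm wide, head and collar 21 mm wide from 28 mm up to its top. Origin at the centre of its underside, z up. Grip the head from above: TCP about 40 mm above the underside.
- pawn3: loose white plastic pawn (all alike; 4 to 6 of the six are there, the others are absent), 35 g, 50 mm tall, round foot 28 mm wide and 8 mm high, stem 15 mm wide, head and collar 21 mm wide from 28 mm up to its top. Origin at the centre of its underside, z up. Grip the head from above: TCP about 40 mm above the underside.
- pawn4: loose white plastic pawn (all alike; 4 to 6 of the six are there, the others are absent), 35 g, 50 mm tall, round foot 28 mm wide and 8 mm high, stem 15 mm wide, head and collar 21 mm wide from 28 mm up to its top. Origin at the centre of its underside, z up. Grip the head from above: TCP about 40 mm above the underside.
- pawn5: loose white plastic pawn (all alike; 4 to 6 of the six are there, the others are absent), 35 g, 50 mm tall, round foot 28 mm wide and 8 mm high, stem 15 mm wide, head and collar 21 mm wide from 28 mm up to its top. Origin at the centre of its underside, z up. Grip the head from above: TCP about 40 mm above the underside.
- pawn6: loose white plastic pawn (all alike; 4 to 6 of the six are there, the others are absent), 35 g, 50 mm tall, round foot 28 mm wide and 8 mm high, stem 15 mm wide, head and collar 21 mm wide from 28 mm up to its top. Origin at the centre of its underside, z up. Grip the head from above: TCP about 40 mm above the underside.
- square1 (a point): centre, on the board's top face (12 mm above the ottoman), of square 1 of the pawn row: the second row of squares from the robot's side of the board; square 1 is the outermost square at the clamp (left) end, the following ones are next to it 46 mm apart towards -y of the board.
- square2 (a point): centre, on the board's top face (12 mm above the ottoman), of square 2 of the pawn row: the second row of squares from the robot's side of the board; square 1 is the outermost square at the clamp (left) end, the following ones are next to it 46 mm apart towards -y of the board.
- square3 (a point): centre, on the board's top face (12 mm above the ottoman), of square 3 of the pawn row: the second row of squares from the robot's side of the board; square 1 is the outermost square at the clamp (left) end, the following ones are next to it 46 mm apart towards -y of the board.
- square4 (a point): centre, on the board's top face (12 mm above the ottoman), of square 4 of the pawn row: the second row of squares from the robot's side of the board; square 1 is the outermost square at the clamp (left) end, the following ones are next to it 46 mm apart towards -y of the board.
- square5 (a point): centre, on the board's top face (12 mm above the ottoman), of square 5 of the pawn row: the second row of squares from the robot's side of the board; square 1 is the outermost square at the clamp (left) end, the following ones are next to it 46 mm apart towards -y of the board.
- square6 (a point): centre, on the board's top face (12 mm above the ottoman), of square 6 of the pawn row: the second row of squares from the robot's side of the board; square 1 is the outermost square at the clamp (left) end, the following ones are next to it 46 mm apart towards -y of the board.
Mind the look-alikes: they are no part of the job. Leave any orange or pink look-alike of the pawn4 alone.

How it is judged:
By the outcome, as a careful person would: the job done as asked, in the order asked, and still so for the second after the job is handed in, with the robot touching nothing.
Of pawn1, pawn2, pawn3, pawn4, pawn5, pawn6 only 4 to 6 are there at a start; the rules pass over those that are not, and their reading is None.
At some moment in a run one of pawn1, pawn2, pawn3, pawn4, pawn5, pawn6 may be knocked a few centimetres aside while the robot is not near it.
It also fails if it takes over 210 s, if anything falls off the work surface, if the arm or the gripper's body presses on something with over 40 N, if the wrist force passes 120 N, or if a joint passes its speed limit or range.

## Working session

There is one attempt and no reset: what is moved stays moved. The work goes in short steps, Python scripts to look and compute and a tool call to move; the robot and the scene stay as the last step left them, time stands still between calls to the robot, and variables do not carry over. Pictures are saved under pics/ and viewed, and the job is handed in when it is done.

Besides the shell and the picture viewer there is one more tool, called by a JSON object that holds its "name" and its "arguments", one argument or row to a line. step_arm: Moves the arm, as the interface text tells. Its arguments: {"type":"object","properties":{"increments":{"type":"array"},"hand":{"type":"number"},"grip_force":{"type":"number"}},"required":["increments"]}

```bash
ls; mkdir -p pics
python3 - <<'E'
from bench import r
import cv2,numpy as np
s=r.read_state()
for k,v in s.items(): print(k,np.round(v,3))
for n in ["side","top","wrist"]:
    c=r.camera(n); cv2.imwrite(f"pics/{n}0.png",c["pixels"]); print(n,np.round(c["camera_matrix"],1).tolist(),np.round(c["extrinsics"],3).tolist(),[k for k in c])
E
```

```text
pics
time 0.0
joint_positions [ 1.258  0.333 -0.065  1.461  0.022  1.35  -0.089]
joint_vel [-0.001 -0.002 -0.    -0.001 -0.001 -0.001 -0.   ]
joint_torque [ 1.0000e-03 -6.2325e+01  2.6000e-02 -3.8990e+01 -6.1000e-02  4.0000e-02
  0.0000e+00]
ee_pos [ 0.178 -0.599  0.24 ]
eef_rot [ 0.99   0.144 -0.    -0.001]
ft_force [-0.027  0.997  0.425]
torque [-0.011  0.017  0.015]
width 0.087
side [[621.0, 0.0, 315.2], [0.0, 621.0, 253.8], [0.0, 0.0, 1.0]] [[-0.931, 0.225, -0.289, 0.273], [-0.366, -0.564, 0.74, 0.843], [0.004, 0.794, 0.607, 0.759], [0.0, 0.0, 0.0, 1.0]] ['pixels', 'camera_matrix', 'extrinsics']
top [[527.8, 0.0, 319.8], [0.0, 527.8, 238.9], [0.0, 0.0, 1.0]] [[0.015, 0.998, -0.061, 0.523], [-1.0, 0.016, 0.017, 0.018], [0.018, 0.061, 0.998, 1.27], [0.0, 0.0, 0.0, 1.0]] ['pixels', 'camera_matrix', 'extrinsics']
wrist [[426.2, 0.0, 315.5], [0.0, 426.2, 236.6], [0.0, 0.0, 1.0]] [[0.285, 0.916, 0.282, 0.256], [-0.958, 0.273, 0.081, -0.576], [-0.003, -0.293, 0.956, 0.384], [0.0, 0.0, 0.0, 1.0]] ['pixels', 'camera_matrix', 'extrinsics']
```

View pics/top0.png

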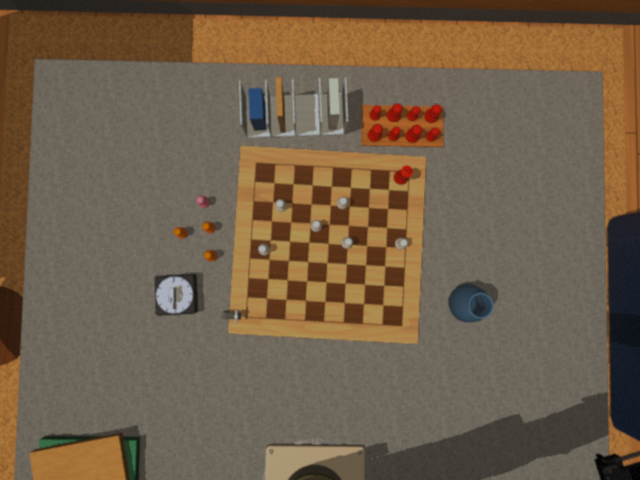

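View pics/side0.png

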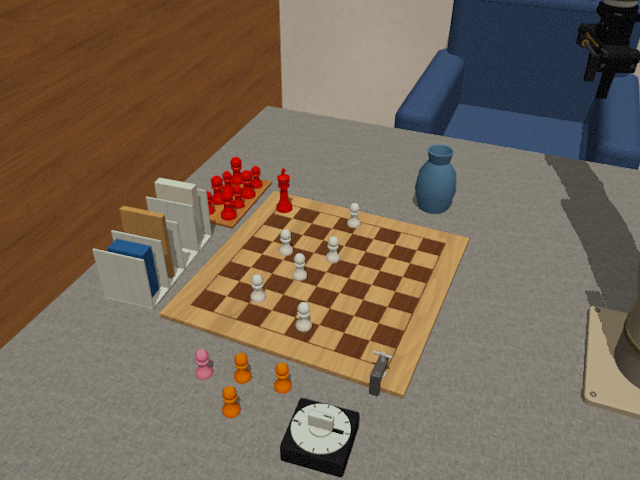

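View pics/wrist0.png

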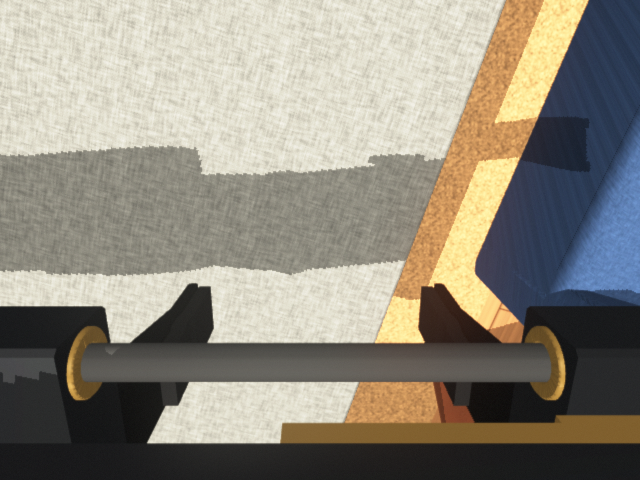

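Top view: board centre around (328,245), rows upward = +x. There are six standing white candidates on the board at (280,205), (343,203), (316,226), (348,243), (402,243) and (264,249). Look-alikes are three orange pieces at (180,232), (208,227), (210,256) and a pink one at (202,201). The red king is at (403,175) and the red rack pieces are around (403,125). The counter is at (176,295), the vase at (470,302) and the clamp at (233,315). I choose the six white ones.

```bash
cat > h.py <<'E'
from bench import r
import cv2,numpy as np
from scipy.spatial.transform import Rotation as R
def cam(n): 
    c=r.camera(n); return c["pixels"],np.array(c["camera_matrix"]),np.array(c["extrinsics"])
def ray(uv,K,E):
    p=np.linalg.inv(K)@np.array([uv[0],uv[1],1.]); d=E[:3,:3]@np.array([p[0],-p[1],-p[2]]); return E[:3,3],d/np.linalg.norm(d)
def plane(uv,K,E,z):
    o,d=ray(uv,K,E); return o+d*(z-o[2])/d[2]
def proj(P,K,E):
    q=E[:3,:3].T@(np.array(P)-E[:3,3]); v=K@np.array([q[0],-q[1],-q[2]]); return v[:2]/v[2]
def tri(a,b):
    (o1,d1),(o2,d2)=a,b
    t=np.linalg.lstsq(np.c_[d1,-d2],o2-o1,rcond=None)[0]
    p,q=o1+t[0]*d1,o2+t[1]*d2; return (p+q)/2,np.linalg.norm(p-q)
def tool_delta(target):
    s=r.read_state(); Rt=R.from_quat(s["eef_rot"]); return Rt.inv().apply(np.array(target)-s["ee_pos"])
E
python3 - <<'E'
from h import *
im,K,E=cam("top"); im2,K2,E2=cam("side")
hsv=cv2.cvtColor(im,cv2.COLOR_BGR2HSV)
for p in [(280,204),(245,250),(330,330),(265,200),(262,176),(150,250)]: print(p,hsv[p[1],p[0]])
h2=cv2.cvtColor(im2,cv2.COLOR_BGR2HSV)
for p in [(258,283),(303,312),(440,280),(150,230)]: print(p,h2[p[1],p[0]])
c=cv2.resize(im[140:350,150:430],None,fx=2.8,fy=2.8,interpolation=cv2.INTER_CUBIC);cv2.imwrite("pics/topcrop.png",c)
c=cv2.resize(im2[140:480,170:480],None,fx=1.75,fy=1.75,interpolation=cv2.INTER_CUBIC);cv2.imwrite("pics/sidecrop.png",c)
E
```

```text
(280, 204) [100   9 177]
(245, 250) [ 18 141 172]
(330, 330) [ 18 144 172]
(265, 200) [ 16 153 158]
(262, 176) [ 12 174  91]
(150, 250) [ 21  38 114]
(258, 283) [ 19  37 173]
(303, 312) [ 18  39 168]
(440, 280) [ 18 131 189]
(150, 230) [ 16 148 129]
```

View pics/topcrop.png

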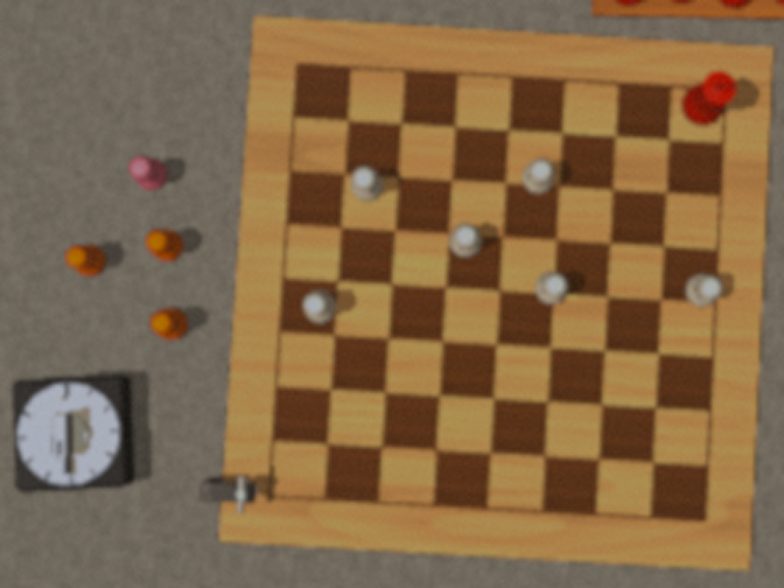

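View pics/sidecrop.png

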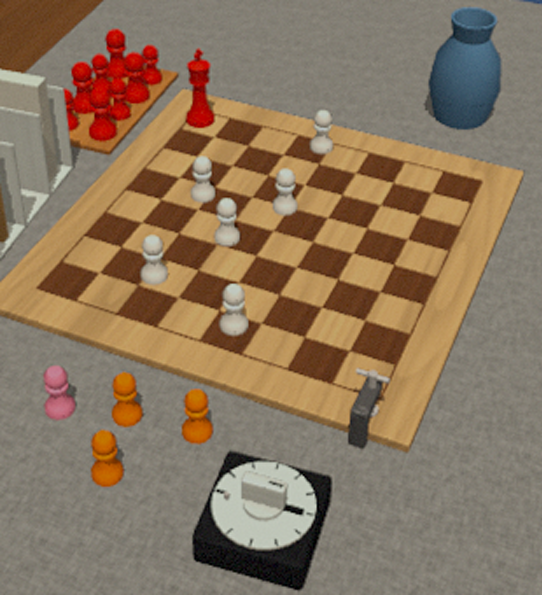

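```bash
cat > loc.py <<'E'
from h import *
def blobs(im,smax,lo,amin,amax):
    h=cv2.cvtColor(im,cv2.COLOR_BGR2HSV); m=((h[...,1]<smax)&(h[...,2]>lo)).astype(np.uint8)
    n,l,st,ce=cv2.connectedComponentsWithStats(m); return [(ce[i],st[i]) for i in range(1,n) if amin<st[i][4]<amax]
def board(im,K,E):
    h=cv2.cvtColor(im,cv2.COLOR_BGR2HSV); m=((h[...,1]>110)&(h[...,0]>8)&(h[...,0]<24)&(h[...,2]>60)).astype(np.uint8)
    m[:143]=0; m[348:]=0; m[:,:225]=0; m[:,430:]=0
    m=cv2.morphologyEx(m,cv2.MORPH_OPEN,np.ones((5,5)))
    cs,_=cv2.findContours(m,cv2.RETR_EXTERNAL,cv2.CHAIN_APPROX_NONE); c=max(cs,key=cv2.contourArea)[:,0]
    P=np.array([plane(p,K,E,0.012)[:2] for p in c]).astype(np.float32)
    rc=cv2.minAreaRect(P); return rc
if __name__=="__main__":
    im,K,E=cam("top"); im2,K2,E2=cam("side")
    rc=board(im,K,E); print("rect",rc)
    A=[b for b in blobs(im,60,115,40,500) if 230<b[0][0]<425 and 145<b[0][1]<345]
    B=[b for b in blobs(im2,75,95,150,1500) if 170<b[0][0]<470 and 195<b[0][1]<375]
    for c,s in B: print("side",np.round(c,1),s, "mid",np.round(plane(c,K2,E2,.035),3),"top",np.round(plane((s[0]+s[2]/2,s[1]),K2,E2,.062),3))
    for c,s in A:
        best=min(((tri(ray(c,K,E),ray(d,K2,E2))) for d,_ in B),key=lambda q:q[1])
        print("top",np.round(c,1),s,"tri",np.round(best[0],3),round(best[1],4),"pl",np.round(plane(c,K,E,.042),3))
E
python3 loc.py
```

```text
rect ((0.5895571112632751, -0.02310827374458313), (0.45007699728012085, 0.449159175157547), 87.6087417602539)
side [285.4 242.6] [279 229  14  27 273] mid [ 0.685 -0.052  0.035] top [ 0.686 -0.06   0.062]
side [332.6 249.8] [326 236  14  27 273] mid [ 0.59  -0.065  0.035] top [ 0.593 -0.073  0.062]
side [299.3 267.2] [293 253  14  28 292] mid [0.63  0.009 0.035] top [0.631 0.001 0.062]
side [257.2 288.9] [250 274  16  29 314] mid [0.676 0.094 0.035] top [0.677 0.085 0.062]
side [303.2 317.4] [296 302  16  30 350] mid [0.571 0.132 0.035] top [0.573 0.123 0.062]
top [342. 202.] [338 197   9  11  74] tri [ 0.686 -0.054  0.034] 0.0013 pl [ 0.686 -0.053  0.042]
top [279.4 204.5] [276 200   8  11  65] tri [0.677 0.093 0.034] 0.0022 pl [0.677 0.093 0.042]
top [315.4 225.1] [312 221   8  10  65] tri [0.631 0.008 0.034] 0.0009 pl [0.63  0.008 0.042]
top [346.8 242.3] [342 238  10  10  71] tri [ 0.591 -0.066  0.034] 0.0007 pl [ 0.591 -0.066  0.042]
top [401.2 243.1] [396 239  12  10  84] tri [ 0.618 -0.205 -0.072] 0.0418 pl [ 0.592 -0.193  0.042]
top [262.2 249.1] [258 245   9  10  62] tri [0.572 0.132 0.034] 0.0014 pl [0.573 0.131 0.042]
```

```bash
cat > plan.py <<'E'
from h import *
import sys
YAW0=-0.0417
def goal(x,y,z,yaw=YAW0):
    xa=np.array([-np.sin(yaw),np.cos(yaw),0]); ya=np.array([np.cos(yaw),np.sin(yaw),0]); za=np.array([0,0,-1.])
    Rg=R.from_matrix(np.c_[xa,ya,za]); s=r.read_state(); R0=R.from_quat(s["eef_rot"])
    return R0.inv().apply(np.array([x,y,z])-s["ee_pos"]),(R0.inv()*Rg).as_rotvec()
BC=np.array([0.5896,-0.0231])
def sq(n):
    b=np.array([-0.115,0.161-0.046*(n-1)]); c,s=np.cos(YAW0),np.sin(YAW0); return BC+np.array([c*b[0]-s*b[1],s*b[0]+c*b[1]])
if __name__=="__main__":
    a=list(map(float,sys.argv[1:])); s=r.read_state()
    d,w=goal(*a); print("t",round(s["time"],2),"ee",np.round(s["ee_pos"],4),"w",round(s["width"],4),"shift",np.round(d,4),"rot",np.round(w,3),"q7",round(s["joint_positions"][6],2))
E
python3 plan.py 0.5 -0.3 0.24; python3 plan.py 0.572 0.132 0.16
python3 - <<'E'
from plan import *
for i in range(1,7): print(i,np.round(sq(i),4))
im,K,E=cam("top"); p=proj([*sq(1),.012],K,E); print(p); print(proj([*sq(6),.012],K,E))
v=im.copy()
for i in range(1,7): cv2.circle(v,tuple(int(round(a)) for a in proj([*sq(i),.012],K,E)),1,(0,255,0),-1)
cv2.imwrite("pics/sq.png",cv2.resize(v[230:350,220:430],None,fx=3.5,fy=3.5))
print("king",plane((403,179),K,E,.03),"vase",plane((466,300),K,E,.05),"knob",plane((176,294.5),K,E,.05))
E
```

```text
t 0.35 ee [ 0.1786 -0.5989  0.2411] w 0.087 shift [ 0.3934 -0.1945  0.0012] rot [-0.    -0.    -1.239] q7 -0.09
t 0.35 ee [ 0.1786 -0.5989  0.2411] w 0.087 shift [ 0.5859 -0.5879  0.0813] rot [-0.    -0.    -1.239] q7 -0.09
1 [0.4814 0.1426]
2 [0.4795 0.0966]
3 [0.4776 0.0506]
4 [0.4757 0.0047]
5 [ 0.4737 -0.0413]
6 [ 0.4718 -0.0872]
[257.65345746 287.92397648]
[354.44826689 293.37681306]
king [ 0.74486035 -0.19829723  0.03      ] vase [ 0.46182589 -0.34233819  0.05      ] knob [0.46498357 0.32509258 0.05      ]
```

View pics/sq.png

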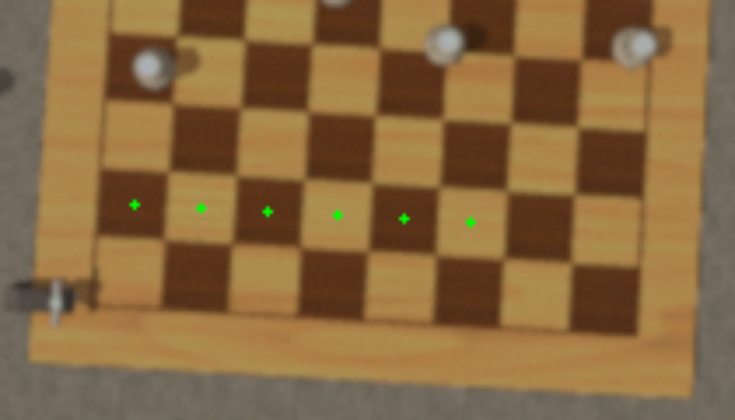

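The enlarged top view shows the six green dots at the centres of squares 1–6 of the second row (first at full-image (258,288)), all of them empty. Now to move.

{"name": "step_arm", "arguments": {
  "increments": [
    [[0.044,-0.022,0],[0,0,-0.14]],
    [[0.088,-0.044,0],[0,0,-0.28]],
    [[0.132,-0.065,0],[0,0,-0.42]],
    [[0.176,-0.087,0],[0,0,-0.56]],
    [[0.22,-0.109,0],[0,0,-0.7]]
  ],
  "hand": 0,
  "grip_force": 12
}}

```text
time: 0.9
ee_pos: [0.3595, -0.4301, 0.2415]
eef_rot: [0.879, 0.477, -0.0, 0.0]
ft_force: [0.5, -0.6, 0.3]
width: 0.0549
```

```bash
python3 plan.py 0.572 0.132 0.16;python3 plan.py 0.5 -0.1 0.2
```

```text
t 0.9 ee [ 0.3595 -0.4301  0.2415] w 0.0549 shift [ 0.5872 -0.1276  0.0813] rot [ 0.     0.    -0.534] q7 0.17
t 0.9 ee [ 0.3595 -0.4301  0.2415] w 0.0549 shift [ 0.3534 -0.0617  0.0413] rot [ 0.     0.    -0.534] q7 0.17
```

{"name": "step_arm", "arguments": {
  "increments": [
    [[0.049,-0.009,0],[0,0,-0.13]],
    [[0.098,-0.018,0],[0,0,-0.26]],
    [[0.147,-0.027,0],[0,0,-0.4]],
    [[0.196,-0.037,0.01],[0,0,-0.534]],
    [[0.245,-0.047,0.02],[0,0,-0.534]]
  ]
}}

```text
time: 1.4
ee_pos: [0.4527, -0.2002, 0.2222]
eef_rot: [0.72, 0.694, -0.0, 0.001]
ft_force: [1.2, -0.8, 0.4]
width: 0.0439
```

```bash
python3 plan.py 0.572 0.132 0.13
```

```text
t 1.4 ee [ 0.4527 -0.2002  0.2222] w 0.0439 shift [0.3364 0.107  0.0919] rot [0.001 0.001 0.005] q7 0.25
```

{"name": "step_arm", "arguments": {
  "increments": [
    [[0.045,0.014,0],[0,0,0.005]],
    [[0.09,0.029,0.01],[0,0,0.005]],
    [[0.135,0.043,0.02],[0,0,0.005]],
    [[0.18,0.057,0.03],[0,0,0.005]],
    [[0.225,0.072,0.04],[0,0,0.005]]
  ]
}}

```text
time: 1.9
ee_pos: [0.5334, 0.0236, 0.182]
eef_rot: [0.722, 0.692, 0.0, 0.001]
ft_force: [0.5, -0.4, 0.1]
width: 0.0433
```

```bash
python3 plan.py 0.572 0.132 0.13
```

```text
t 1.9 ee [0.5334 0.0236 0.182 ] w 0.0433 shift [0.11   0.0339 0.0519] rot [ 0.002  0.002 -0.   ] q7 -0.31
```

{"name": "step_arm", "arguments": {
  "increments": [
    [[0.045,0.014,0.01],[0,0,0]],
    [[0.09,0.028,0.03],[0,0,0]],
    [[0.11,0.034,0.05],[0,0,0]],
    [[0.11,0.034,0.052],[0,0,0]],
    [[0.11,0.034,0.052],[0,0,0]]
  ]
}}

```text
time: 2.4
ee_pos: [0.5717, 0.1319, 0.1293]
eef_rot: [0.722, 0.692, -0.0, 0.001]
ft_force: [0.6, -0.7, -0.3]
width: 0.0431
```

```bash
cat > wr.py <<'E'
from plan import *
import sys
n=sys.argv[1]; im,K,E=cam("wrist"); cv2.imwrite(f"pics/{n}.png",im)
E
python3 wr.py w1; python3 plan.py 0.572 0.132 0.052
```

```text
t 2.45 ee [0.5722 0.131  0.1301] w 0.0433 shift [ 0.0012 -0.0004  0.0781] rot [ 0.002  0.002 -0.001] q7 -0.57
```

View pics/w1.png

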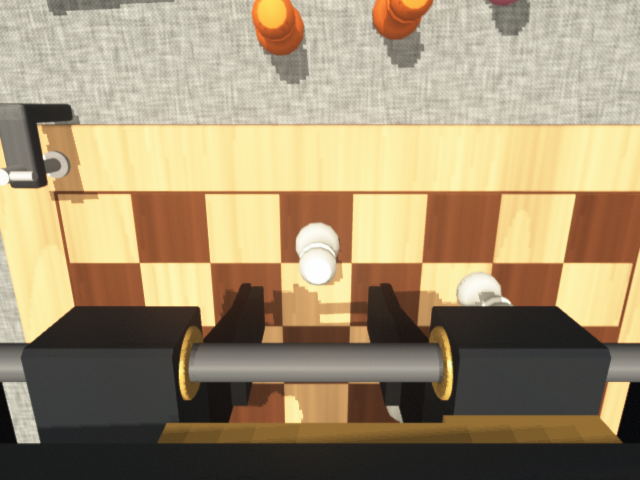

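The wrist view shows the white pawn with its head at (318,265), centred between the fingers; the orange ones at (275,25) and (400,15) are off the board.

{"name": "step_arm", "arguments": {
  "increments": [
    [[0.001,0,0.03],[0,0,0]],
    [[0.001,0,0.06],[0,0,0]],
    [[0.001,0,0.078],[0,0,0]],
    [[0.001,0,0.078],[0,0,0]]
  ]
}}

```text
time: 2.85
ee_pos: [0.5715, 0.1294, 0.0508]
eef_rot: [0.723, 0.691, -0.002, 0.001]
ft_force: [0.0, -1.1, -0.1]
width: 0.0436
```

{"name": "step_arm", "arguments": {
  "increments": [
    [[0,0,0],[0,0,0]],
    [[0,0,0],[0,0,0]],
    [[0,0,0],[0,0,0]],
    [[0,0,0],[0,0,0]],
    [[0,0,0],[0,0,0]]
  ],
  "hand": 1
}}

```text
time: 3.35
ee_pos: [0.5723, 0.1294, 0.0517]
eef_rot: [0.723, 0.691, -0.001, 0.002]
ft_force: [0.1, -1.1, 4.6]
width: 0.0202
```

{"name": "step_arm", "arguments": {
  "increments": [
    [[0,0,-0.02],[0,0,0]],
    [[0,0,-0.05],[0,0,0]],
    [[0,0,-0.07],[0,0,0]],
    [[0,0,-0.07],[0,0,0]]
  ]
}}

```text
time: 3.75
ee_pos: [0.5737, 0.1305, 0.1247]
eef_rot: [0.723, 0.691, 0.001, 0.003]
ft_force: [0.5, 0.0, -0.2]
width: 0.0208
```

```bash
python3 plan.py 0.4814 0.1426 0.125
```

```text
t 3.75 ee [0.5737 0.1305 0.1247] w 0.0208 shift [ 0.0079 -0.0927 -0.0008] rot [ 0.006  0.003 -0.004] q7 -0.58
```

{"name": "step_arm", "arguments": {
  "increments": [
    [[0.003,-0.03,0],[0,0,0]],
    [[0.006,-0.065,0],[0.003,0.003,0]],
    [[0.008,-0.093,0],[0.006,0.003,-0.004]],
    [[0.008,-0.093,0],[0.006,0.003,-0.004]],
    [[0.008,-0.093,0],[0.006,0.003,-0.004]]
  ]
}}

```text
time: 4.25
ee_pos: [0.4809, 0.1423, 0.1239]
eef_rot: [0.722, 0.692, -0.0, 0.0]
ft_force: [0.5, 0.3, -1.0]
width: 0.0206
```

```bash
python3 plan.py 0.4814 0.1426 0.0525
```

```text
t 4.25 ee [0.4809 0.1423 0.1239] w 0.0206 shift [0.0003 0.0004 0.0714] rot [0.    0.001 0.001] q7 -0.58
```

{"name": "step_arm", "arguments": {
  "increments": [
    [[-0.001,0,0.03],[0,0,0]],
    [[-0.002,0,0.055],[0,0,0]],
    [[-0.002,0,0.068],[0,0,0]],
    [[-0.002,0,0.071],[0,0,0]],
    [[-0.002,0,0.071],[0,0,0]]
  ]
}}

```text
time: 4.75
ee_pos: [0.4812, 0.1405, 0.053]
eef_rot: [0.722, 0.692, -0.0, -0.0]
ft_force: [-0.7, 0.6, -0.2]
width: 0.0203
```

{"name": "step_arm", "arguments": {
  "increments": [
    [[0,0,0],[0,0,0]],
    [[0,0,0],[0,0,0]],
    [[0,0,0],[0,0,0]]
  ],
  "hand": 0
}}

```text
time: 5.05
ee_pos: [0.4817, 0.1406, 0.0536]
eef_rot: [0.722, 0.692, 0.0, 0.0]
ft_force: [0.5, -0.2, -0.1]
width: 0.0367
```

{"name": "step_arm", "arguments": {
  "increments": [
    [[0,0,-0.03],[0,0,0]],
    [[0,0,-0.07],[0,0,0]],
    [[0,0,-0.08],[0,0,0]]
  ]
}}

```text
time: 5.35
ee_pos: [0.4834, 0.1416, 0.1376]
eef_rot: [0.721, 0.692, 0.003, 0.002]
ft_force: [0.1, 0.3, -0.4]
width: 0.0432
```

```bash
python3 wr.py w2; python3 plan.py 0.677 0.0935 0.13;python3 loc.py | grep top
```

```text
t 5.4 ee [0.4835 0.1414 0.1375] w 0.0432 shift [-0.0398  0.1952  0.0087] rot [ 0.007 -0.001  0.   ] q7 -0.57
side [284.7 242.8] [279 229  13  27 242] mid [ 0.686 -0.051  0.035] top [ 0.687 -0.06   0.062]
side [299.7 269.2] [293 255  14  26 248] mid [0.627 0.014 0.035] top [0.629 0.006 0.062]
side [257.3 288.8] [250 274  16  29 314] mid [0.676 0.094 0.035] top [0.677 0.085 0.062]
side [351.5 336. ] [343 320  17  31 383] mid [0.481 0.144 0.035] top [0.485 0.135 0.062]
top [341.9 202.1] [338 197   9  11  76] tri [ 0.687 -0.054  0.033] 0.0002 pl [ 0.686 -0.053  0.042]
top [279.4 204.4] [276 200   8  10  65] tri [0.677 0.093 0.034] 0.0024 pl [0.678 0.093 0.042]
top [315.5 225.4] [312 221   8  10  70] tri [0.63  0.008 0.029] 0.0013 pl [0.63  0.008 0.042]
top [401.2 242.8] [396 239  12   9  89] tri [ 0.611 -0.27  -0.396] 0.0129 pl [ 0.592 -0.193  0.042]
```

View pics/w2.png

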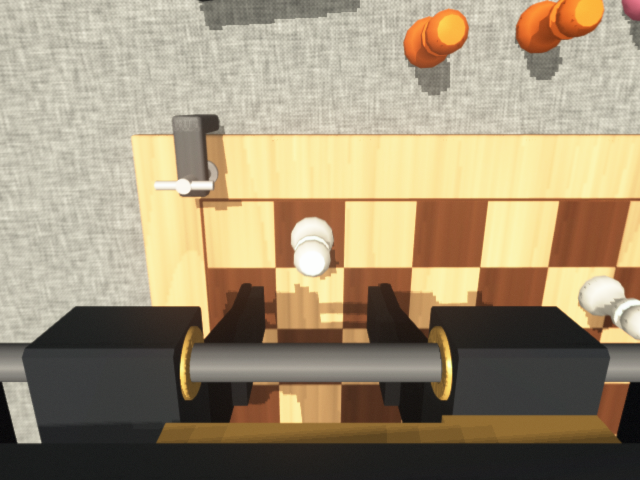

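The first pawn stands inside dark square 1 (wrist (312,245), foot clear of the edges). Next is the pawn at (0.677, 0.094).

{"name": "step_arm", "arguments": {
  "increments": [
    [[-0.01,0.045,0],[0,0,0]],
    [[-0.02,0.09,0],[0,0,0]],
    [[-0.03,0.135,0],[0.007,0,0]],
    [[-0.038,0.18,0],[0.007,0,0]],
    [[-0.04,0.195,0.008],[0.007,0,0]]
  ]
}}

```text
time: 6.0
ee_pos: [0.6781, 0.0897, 0.1239]
eef_rot: [0.723, 0.691, -0.002, -0.001]
ft_force: [-0.0, 0.6, -0.8]
width: 0.0436
```

```bash
python3 plan.py 0.677 0.0935 0.052
```

```text
t 6.0 ee [0.6781 0.0897 0.1239] w 0.0436 shift [ 0.0038 -0.0009  0.0719] rot [-0.005  0.001 -0.004] q7 -0.49
```

{"name": "step_arm", "arguments": {
  "increments": [
    [[0.003,-0.001,0.01],[-0.003,0,-0.004]],
    [[0.003,-0.001,0.04],[-0.003,0,-0.004]],
    [[0.003,-0.001,0.071],[-0.003,0,-0.004]],
    [[0.003,-0.001,0.072],[-0.003,0,-0.004]]
  ]
}}

```text
time: 6.4
ee_pos: [0.6724, 0.0926, 0.0459]
eef_rot: [0.721, 0.693, -0.005, -0.003]
ft_force: [-0.0, 0.1, -0.7]
width: 0.0434
```

{"name": "step_arm", "arguments": {
  "increments": [
    [[0,0,0],[0,0,0]],
    [[0,0,0],[0,0,0]],
    [[0,0,0],[0,0,0]],
    [[0,0,0],[0,0,0]],
    [[0,0,0],[0,0,0]]
  ],
  "hand": 1
}}

```text
time: 6.9
ee_pos: [0.673, 0.0926, 0.0469]
eef_rot: [0.721, 0.693, -0.004, -0.002]
ft_force: [0.1, -0.2, 3.0]
width: 0.0204
```

{"name": "step_arm", "arguments": {
  "increments": [
    [[0,0,-0.02],[0,0,0]],
    [[0,0,-0.05],[0,0,0]],
    [[0,0,-0.07],[0,0,0]]
  ]
}}

```text
time: 7.2
ee_pos: [0.6742, 0.0931, 0.1192]
eef_rot: [0.721, 0.693, -0.004, -0.002]
ft_force: [0.8, 0.4, 0.9]
width: 0.0208
```

```bash
python3 plan.py 0.4795 0.0966 0.125
```

```text
t 7.2 ee [0.6742 0.0931 0.1192] w 0.0208 shift [-0.0042 -0.1947 -0.0042] rot [-0.008  0.003  0.002] q7 -0.49
```

{"name": "step_arm", "arguments": {
  "increments": [
    [[-0.001,-0.045,-0.004],[-0.004,0,0]],
    [[-0.002,-0.09,-0.004],[-0.008,0.003,0]],
    [[-0.003,-0.135,-0.004],[-0.008,0.003,0.002]],
    [[-0.004,-0.18,-0.004],[-0.008,0.003,0.002]],
    [[-0.004,-0.195,-0.004],[-0.008,0.003,0.002]]
  ]
}}

```text
time: 7.7
ee_pos: [0.4755, 0.0968, 0.1245]
eef_rot: [0.721, 0.693, -0.001, 0.0]
ft_force: [0.4, -0.3, 0.4]
width: 0.0205
```

```bash
python3 plan.py 0.4795 0.0966 0.048
```

```text
t 7.7 ee [0.4755 0.0968 0.1245] w 0.0205 shift [0.0001 0.0041 0.0765] rot [-0.001  0.002  0.001] q7 -0.48
```

{"name": "step_arm", "arguments": {
  "increments": [
    [[0,0.004,0.03],[0,0,0]],
    [[0,0.004,0.06],[0,0,0]],
    [[0,0.004,0.073],[0,0,0]],
    [[0,0.004,0.076],[0,0,0]],
    [[0,0.004,0.076],[0,0,0]]
  ]
}}

```text
time: 8.2
ee_pos: [0.4797, 0.0968, 0.049]
eef_rot: [0.721, 0.693, -0.001, 0.0]
ft_force: [0.5, 0.0, 0.5]
width: 0.0207
```

```bash
python3 plan.py 0.4795 0.0966 0.048
```

```text
t 8.2 ee [0.4797 0.0968 0.049 ] w 0.0207 shift [-0.0002 -0.0002  0.001 ] rot [-0.001  0.002  0.001] q7 -0.56
```

{"name": "step_arm", "arguments": {
  "increments": [
    [[0,0,0.001],[0,0,0]],
    [[0,0,0.001],[0,0,0]]
  ]
}}

```text
time: 8.4
ee_pos: [0.4805, 0.097, 0.049]
eef_rot: [0.721, 0.693, -0.0, 0.001]
ft_force: [-0.2, -0.2, -0.2]
width: 0.0209
```

{"name": "step_arm", "arguments": {
  "increments": [
    [[0,0,0],[0,0,0]],
    [[0,0,0],[0,0,0]],
    [[0,0,0],[0,0,0]]
  ],
  "hand": 0
}}

```text
time: 8.7
ee_pos: [0.4807, 0.097, 0.0492]
eef_rot: [0.721, 0.693, -0.0, 0.001]
ft_force: [-0.1, 0.7, -0.3]
width: 0.0368
```

{"name": "step_arm", "arguments": {
  "increments": [
    [[0,0,-0.03],[0,0,0]],
    [[0,0,-0.07],[0,0,0]],
    [[0,0,-0.08],[0,0,0]]
  ]
}}

```text
time: 9.0
ee_pos: [0.4823, 0.0979, 0.1329]
eef_rot: [0.721, 0.693, 0.002, 0.002]
ft_force: [0.6, -0.0, -0.1]
width: 0.0431
```

```bash
python3 wr.py w3; python3 plan.py 0.631 0.008 0.125;python3 loc.py | grep top
```

```text
t 9.05 ee [0.4824 0.0976 0.1327] w 0.0432 shift [-0.0835  0.152   0.0088] rot [0.006 0.001 0.001] q7 -0.47
side [285.4 242.6] [279 229  14  27 277] mid [ 0.685 -0.052  0.035] top [ 0.686 -0.06   0.062]
side [299.3 267.2] [293 253  14  28 292] mid [0.63  0.009 0.035] top [0.631 0.001 0.062]
side [355.3 327.6] [343 303  24  48 668] mid [0.481 0.123 0.035] top [0.493 0.094 0.062]
top [342.1 202.1] [338 197   9  11  76] tri [ 0.686 -0.054  0.033] 0.001 pl [ 0.686 -0.053  0.042]
top [315.4 225.2] [312 221   8  10  67] tri [0.631 0.008 0.034] 0.0008 pl [0.63  0.008 0.042]
top [346.8 242.4] [342 238  10  10  74] tri [ 0.574 -0.088 -0.184] 0.0609 pl [ 0.591 -0.066  0.042]
top [401.3 243. ] [396 239  12  10  89] tri [ 0.604 -0.264 -0.358] 0.0206 pl [ 0.592 -0.193  0.042]
top [348.8 343.2] [344 341  10   7  44] tri [ 0.431 -0.041 -0.076] 0.1921 pl [ 0.359 -0.073  0.042]
```

View pics/w3.png

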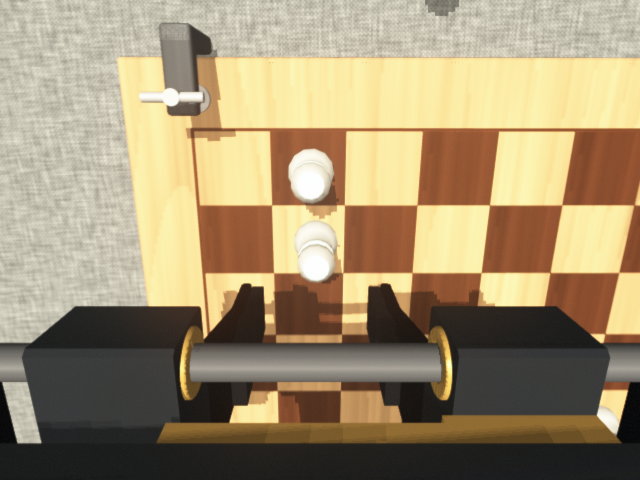

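Both pawns stand inside squares 1 and 2 (wrist (311,175) and (317,250)). Third: the pawn at (0.631, 0.008).

{"name": "step_arm", "arguments": {
  "increments": [
    [[-0.022,0.04,0],[0,0,0]],
    [[-0.044,0.08,0],[0.003,0,0]],
    [[-0.066,0.12,0],[0.006,0,0]],
    [[-0.083,0.152,0.005],[0.006,0,0]],
    [[-0.083,0.152,0.008],[0.006,0,0]]
  ]
}}

```text
time: 9.65
ee_pos: [0.6312, 0.0036, 0.1181]
eef_rot: [0.723, 0.691, -0.003, -0.002]
ft_force: [-0.9, -0.4, 0.6]
width: 0.0436
```

```bash
python3 plan.py 0.631 0.008 0.052
```

```text
t 9.65 ee [0.6312 0.0036 0.1181] w 0.0436 shift [0.0046 0.0001 0.0661] rot [-0.007  0.003 -0.004] q7 -0.36
```

{"name": "step_arm", "arguments": {
  "increments": [
    [[0.004,0,0.01],[-0.003,0,-0.004]],
    [[0.004,0,0.04],[-0.003,0,-0.004]],
    [[0.004,0,0.064],[-0.003,0,-0.004]],
    [[0.004,0,0.064],[-0.003,0,-0.004]]
  ]
}}

```text
time: 10.05
ee_pos: [0.6272, 0.0082, 0.0493]
eef_rot: [0.721, 0.693, -0.005, -0.003]
ft_force: [-1.0, 0.1, -1.0]
width: 0.0434
```

{"name": "step_arm", "arguments": {
  "increments": [
    [[0,0,0],[0,0,0]],
    [[0,0,0],[0,0,0]],
    [[0,0,0],[0,0,0]],
    [[0,0,0],[0,0,0]],
    [[0,0,0],[0,0,0]]
  ],
  "hand": 1
}}

```text
time: 10.55
ee_pos: [0.6278, 0.0082, 0.0502]
eef_rot: [0.721, 0.693, -0.004, -0.002]
ft_force: [0.5, 0.2, 2.7]
width: 0.0208
```

{"name": "step_arm", "arguments": {
  "increments": [
    [[0,0,-0.02],[0,0,0]],
    [[0,0,-0.05],[0,0,0]],
    [[0,0,-0.075],[0,0,0]]
  ]
}}

```text
time: 10.85
ee_pos: [0.6286, 0.0084, 0.1267]
eef_rot: [0.721, 0.693, -0.004, -0.002]
ft_force: [0.9, 0.1, -1.0]
width: 0.0206
```

```bash
python3 plan.py 0.4776 0.0506 0.125
```

```text
t 10.85 ee [0.6286 0.0084 0.1267] w 0.0206 shift [ 0.0361 -0.1525  0.003 ] rot [-0.009  0.003  0.002] q7 -0.36
```

{"name": "step_arm", "arguments": {
  "increments": [
    [[0.01,-0.042,0],[-0.004,0,0]],
    [[0.02,-0.084,0],[-0.009,0.003,0]],
    [[0.03,-0.127,0],[-0.009,0.003,0.002]],
    [[0.036,-0.151,0.002],[-0.009,0.003,0.002]],
    [[0.036,-0.151,0.002],[-0.009,0.003,0.002]]
  ]
}}

```text
time: 11.35
ee_pos: [0.4764, 0.0512, 0.126]
eef_rot: [0.721, 0.693, -0.001, 0.0]
ft_force: [1.2, 0.2, -0.2]
width: 0.0206
```

```bash
python3 plan.py 0.4776 0.0506 0.050
```

```text
t 11.35 ee [0.4764 0.0512 0.126 ] w 0.0206 shift [-0.0004  0.0013  0.076 ] rot [-0.001  0.002  0.002] q7 -0.37
```

{"name": "step_arm", "arguments": {
  "increments": [
    [[0,0.001,0.03],[0,0,0]],
    [[0,0.001,0.06],[0,0,0]],
    [[0,0.001,0.073],[0,0,0]],
    [[0,0.001,0.076],[0,0,0]],
    [[0,0.001,0.076],[0,0,0]]
  ]
}}

```text
time: 11.85
ee_pos: [0.4779, 0.0512, 0.0505]
eef_rot: [0.721, 0.693, -0.001, 0.0]
ft_force: [0.8, 1.1, -0.0]
width: 0.0202
```

{"name": "step_arm", "arguments": {
  "increments": [
    [[0,0,0.001],[0,0,0]],
    [[0,0,0.001],[0,0,0]]
  ]
}}

```text
time: 12.05
ee_pos: [0.4784, 0.0512, 0.0502]
eef_rot: [0.721, 0.693, -0.0, 0.001]
ft_force: [-0.6, -0.4, 0.4]
width: 0.0204
```

{"name": "step_arm", "arguments": {
  "increments": [
    [[0,0,0],[0,0,0]],
    [[0,0,0],[0,0,0]],
    [[0,0,0],[0,0,0]]
  ],
  "hand": 0
}}

```text
time: 12.35
ee_pos: [0.4785, 0.0511, 0.0505]
eef_rot: [0.721, 0.693, -0.0, 0.001]
ft_force: [0.3, -0.5, 0.9]
width: 0.0371
```

{"name": "step_arm", "arguments": {
  "increments": [
    [[0,0,-0.03],[0,0,0]],
    [[0,0,-0.07],[0,0,0]],
    [[0,0,-0.08],[0,0,0]]
  ]
}}

```text
time: 12.65
ee_pos: [0.4803, 0.0519, 0.1341]
eef_rot: [0.721, 0.693, 0.001, 0.003]
ft_force: [-0.3, 0.6, -0.4]
width: 0.043
```

```bash
python3 wr.py w4; python3 plan.py 0.686 -0.053 0.13;python3 loc.py | grep top
```

```text
t 12.7 ee [0.4803 0.0516 0.1339] w 0.0433 shift [-0.0962  0.2097  0.0053] rot [0.006 0.002 0.001] q7 -0.37
side [285.4 242.6] [279 229  14  27 274] mid [ 0.685 -0.052  0.035] top [ 0.686 -0.06   0.062]
side [332.6 249.9] [326 236  14  27 277] mid [ 0.591 -0.065  0.035] top [ 0.593 -0.073  0.062]
side [359.8 319.3] [343 287  34  64 964] mid [0.481 0.101 0.035] top [0.498 0.052 0.062]
top [369.3 149.5] [357 147  24   6  83] tri [ 0.779 -0.138 -0.036] 0.1025 pl [ 0.811 -0.116  0.042]
top [388.9 149.7] [385 147   9   7  47] tri [ 0.797 -0.192 -0.081] 0.0888 pl [ 0.812 -0.162  0.042]
top [399.  149.3] [395 147   9   6  41] tri [ 0.807 -0.222 -0.105] 0.0826 pl [ 0.813 -0.186  0.042]
top [417.6 151.5] [404 148  25   8 114] tri [ 0.823 -0.278 -0.151] 0.0629 pl [ 0.809 -0.231  0.042]
top [342.1 202.1] [338 197   9  11  75] tri [ 0.686 -0.054  0.033] 0.0009 pl [ 0.686 -0.053  0.042]
top [347.9 241.9] [345 238   7   9  52] tri [ 0.593 -0.069  0.031] 0.001 pl [ 0.592 -0.068  0.042]
top [402.2 242.6] [397 239  11  10  72] tri [ 0.599 -0.263 -0.324] 0.0306 pl [ 0.593 -0.195  0.042]
top [251.3 340.5] [246 336  13  10  60] tri [0.416 0.16  0.112] 0.0942 pl [0.362 0.152 0.042]
top [349.2 343. ] [344 341  11   6  43] tri [ 0.429 -0.044 -0.058] 0.1812 pl [ 0.359 -0.074  0.042]
```

View pics/w4.png

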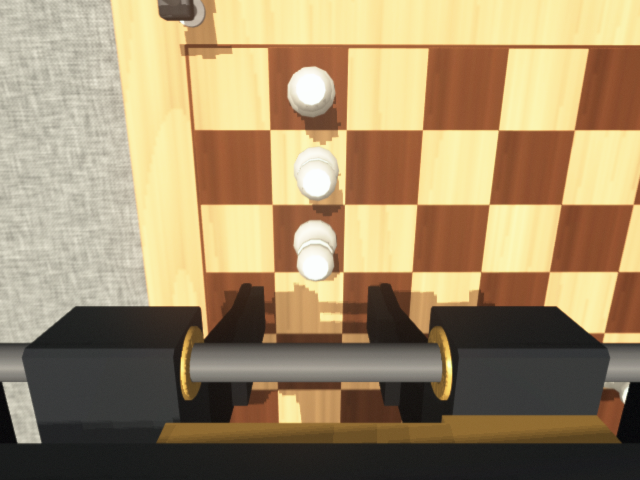

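Three in place, each inside its square (wrist (311,92), (317,172), (315,250)). Fourth: the pawn at (0.686, -0.053).

{"name": "step_arm", "arguments": {
  "increments": [
    [[-0.02,0.044,0],[0,0,0]],
    [[-0.04,0.088,0],[0.003,0,0]],
    [[-0.06,0.132,0],[0.006,0,0]],
    [[-0.08,0.176,0],[0.006,0,0]],
    [[-0.095,0.209,0],[0.006,0,0]]
  ]
}}

```text
time: 13.3
ee_pos: [0.6847, -0.0545, 0.1278]
eef_rot: [0.722, 0.692, -0.004, -0.002]
ft_force: [0.3, 1.1, 1.2]
width: 0.0435
```

```bash
python3 plan.py 0.686 -0.053 0.052
```

```text
t 13.3 ee [ 0.6847 -0.0545  0.1278] w 0.0435 shift [0.0018 0.0018 0.0758] rot [-0.007  0.003 -0.001] q7 -0.27
```

{"name": "step_arm", "arguments": {
  "increments": [
    [[0.002,0.002,0.01],[-0.003,0,0]],
    [[0.002,0.003,0.04],[-0.003,0,0]],
    [[0.002,0.004,0.072],[-0.003,0,0]],
    [[0.002,0.004,0.074],[-0.003,0,0]]
  ]
}}

```text
time: 13.7
ee_pos: [0.6842, -0.0524, 0.0471]
eef_rot: [0.721, 0.692, -0.006, -0.004]
ft_force: [-0.9, 0.1, -0.3]
width: 0.0435
```

{"name": "step_arm", "arguments": {
  "increments": [
    [[0,0,0],[0,0,0]],
    [[0,0,0],[0,0,0]],
    [[0,0,0],[0,0,0]],
    [[0,0,0],[0,0,0]],
    [[0,0,0],[0,0,0]]
  ],
  "hand": 1
}}

```text
time: 14.2
ee_pos: [0.6849, -0.0524, 0.0484]
eef_rot: [0.722, 0.692, -0.005, -0.003]
ft_force: [1.5, 0.1, 3.3]
width: 0.0204
```

{"name": "step_arm", "arguments": {
  "increments": [
    [[0,0,-0.02],[0,0,0]],
    [[0,0,-0.05],[0,0,0]],
    [[0,0,-0.085],[0,0,0]]
  ]
}}

```text
time: 14.5
ee_pos: [0.6854, -0.0523, 0.1338]
eef_rot: [0.721, 0.692, -0.006, -0.004]
ft_force: [0.2, 0.2, -0.5]
width: 0.0203
```

```bash
python3 plan.py 0.4757 0.0047 0.13
```

```text
t 14.5 ee [ 0.6854 -0.0523  0.1338] w 0.0203 shift [ 0.0483 -0.2118  0.0066] rot [-0.014  0.003  0.001] q7 -0.27
```

{"name": "step_arm", "arguments": {
  "increments": [
    [[0.01,-0.044,0],[-0.004,0,0]],
    [[0.02,-0.088,0],[-0.008,0.003,0]],
    [[0.03,-0.132,0],[-0.014,0.003,0]],
    [[0.04,-0.176,0],[-0.014,0.003,0]],
    [[0.048,-0.21,0.004],[-0.014,0.003,0]]
  ]
}}

```text
time: 15.0
ee_pos: [0.4754, 0.0048, 0.1328]
eef_rot: [0.721, 0.693, -0.0, 0.001]
ft_force: [0.8, 0.8, 0.5]
width: 0.0201
```

```bash
python3 plan.py 0.4757 0.0047 0.0485
```

```text
t 15.0 ee [0.4754 0.0048 0.1328] w 0.0201 shift [0.     0.0003 0.0843] rot [0.001 0.001 0.001] q7 -0.26
```

{"name": "step_arm", "arguments": {
  "increments": [
    [[0,0,0.03],[0,0,0]],
    [[0,0,0.065],[0,0,0]],
    [[0,0,0.08],[0,0,0]],
    [[0,0,0.084],[0,0,0]],
    [[0,0,0.084],[0,0,0]]
  ]
}}

```text
time: 15.5
ee_pos: [0.4758, 0.0049, 0.0492]
eef_rot: [0.721, 0.693, -0.0, 0.001]
ft_force: [0.9, 1.1, -0.8]
width: 0.02
```

```bash
python3 plan.py 0.4757 0.0047 0.0485
```

```text
t 15.5 ee [0.4758 0.0049 0.0492] w 0.02 shift [-0.0002 -0.0001  0.0007] rot [0.001 0.001 0.001] q7 -0.37
```

{"name": "step_arm", "arguments": {
  "increments": [
    [[0,0,0.001],[0,0,0]],
    [[0,0,0.001],[0,0,0]]
  ]
}}

```text
time: 15.7
ee_pos: [0.4767, 0.005, 0.0491]
eef_rot: [0.721, 0.693, 0.0, 0.001]
ft_force: [-0.7, -1.1, -0.8]
width: 0.0205
```

{"name": "step_arm", "arguments": {
  "increments": [
    [[0,0,0],[0,0,0]],
    [[0,0,0],[0,0,0]],
    [[0,0,0],[0,0,0]]
  ],
  "hand": 0
}}

```text
time: 16.0
ee_pos: [0.4769, 0.005, 0.0494]
eef_rot: [0.721, 0.693, 0.001, 0.001]
ft_force: [-0.4, 0.1, 0.3]
width: 0.0368
```

{"name": "step_arm", "arguments": {
  "increments": [
    [[0,0,-0.03],[0,0,0]],
    [[0,0,-0.07],[0,0,0]],
    [[0,0,-0.08],[0,0,0]]
  ]
}}

```text
time: 16.3
ee_pos: [0.4785, 0.0055, 0.133]
eef_rot: [0.721, 0.693, 0.002, 0.003]
ft_force: [0.8, -0.1, -1.0]
width: 0.0433
```

```bash
python3 wr.py w5; python3 plan.py 0.591 -0.066 0.13;python3 loc.py | grep -E "^(top|side)"
```

```text
t 16.35 ee [0.4786 0.0052 0.1328] w 0.0435 shift [-0.0665  0.1152  0.0039] rot [0.008 0.002 0.001] q7 -0.27
side [332.6 250.1] [326 236  14  27 274] mid [ 0.59  -0.064  0.035] top [ 0.593 -0.073  0.062]
side [364.  311.7] [ 343  271   43   80 1232] mid [0.48  0.08  0.035] top [0.504 0.007 0.062]
top [370.7 149.4] [360 147  21   6  73] tri [ 0.722 -0.141 -0.02 ] 0.2052 pl [ 0.812 -0.119  0.042]
top [388.4 149.7] [383 147  10   7  47] tri [ 0.736 -0.191 -0.061] 0.1975 pl [ 0.812 -0.161  0.042]
top [401.2 242.3] [396 239  12   8  75] tri [ 0.619 -0.206 -0.073] 0.0401 pl [ 0.593 -0.193  0.042]
top [275.9 287.5] [273 283   7   9  53] tri [0.48  0.096 0.048] 0.0087 pl [0.484 0.097 0.042]
top [256.1 288.1] [252 284   9   9  55] tri [0.474 0.136 0.086] 0.0188 pl [0.482 0.143 0.042]
top [252.4 343.3] [246 336  18  22  88] tri [0.411 0.155 0.126] 0.0935 pl [0.356 0.149 0.042]
```

View pics/w5.png

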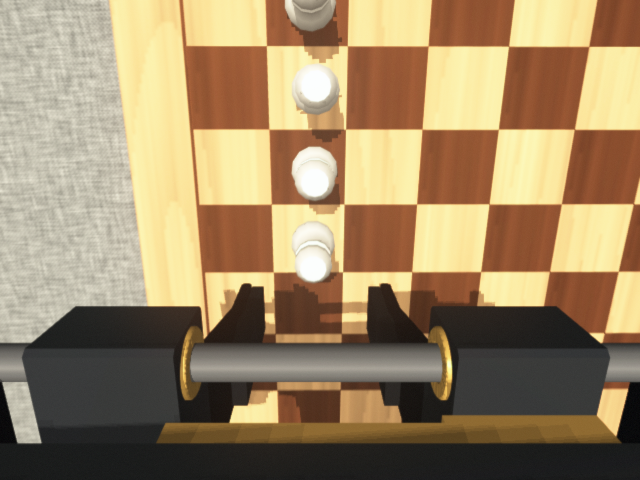

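Four in a row, each inside its square (wrist column ≈ 313). Fifth: the pawn at (0.591, -0.066).

{"name": "step_arm", "arguments": {
  "increments": [
    [[-0.022,0.038,0],[0,0,0]],
    [[-0.044,0.076,0],[0.004,0,0]],
    [[-0.064,0.112,0],[0.008,0,0]],
    [[-0.0665,0.115,0],[0.008,0,0]],
    [[-0.0665,0.115,0.003],[0.008,0,0]]
  ]
}}

```text
time: 16.95
ee_pos: [0.5887, -0.0666, 0.1247]
eef_rot: [0.722, 0.692, -0.003, -0.002]
ft_force: [0.3, 0.4, 0.1]
width: 0.0434
```

```bash
python3 plan.py 0.591 -0.066 0.052
```

```text
t 16.95 ee [ 0.5887 -0.0666  0.1247] w 0.0434 shift [0.0008 0.0027 0.0727] rot [-0.007  0.    -0.   ] q7 -0.24
```

{"name": "step_arm", "arguments": {
  "increments": [
    [[0.001,0.003,0.01],[-0.003,0,0]],
    [[0.001,0.004,0.04],[-0.003,0,0]],
    [[0.001,0.004,0.07],[-0.003,0,0]],
    [[0.001,0.004,0.072],[-0.003,0,0]]
  ]
}}

```text
time: 17.35
ee_pos: [0.5887, -0.0648, 0.0483]
eef_rot: [0.721, 0.693, -0.004, -0.004]
ft_force: [-0.9, -0.1, 0.2]
width: 0.0435
```

{"name": "step_arm", "arguments": {
  "increments": [
    [[0,0,0],[0,0,0]],
    [[0,0,0],[0,0,0]],
    [[0,0,0],[0,0,0]],
    [[0,0,0],[0,0,0]],
    [[0,0,0],[0,0,0]]
  ],
  "hand": 1
}}

```text
time: 17.85
ee_pos: [0.5894, -0.0649, 0.0494]
eef_rot: [0.721, 0.693, -0.003, -0.003]
ft_force: [0.5, 0.3, 3.7]
width: 0.0207
```

{"name": "step_arm", "arguments": {
  "increments": [
    [[0,0,-0.02],[0,0,0]],
    [[0,0,-0.05],[0,0,0]],
    [[0,0,-0.08],[0,0,0]]
  ]
}}

```text
time: 18.15
ee_pos: [0.5898, -0.0649, 0.1303]
eef_rot: [0.721, 0.693, -0.003, -0.004]
ft_force: [1.4, 0.1, -0.2]
width: 0.0204
```

```bash
python3 plan.py 0.4737 -0.0413 0.125
```

```text
t 18.15 ee [ 0.5898 -0.0649  0.1303] w 0.0204 shift [ 0.0188 -0.1169  0.0065] rot [-0.01  -0.     0.001] q7 -0.24
```

{"name": "step_arm", "arguments": {
  "increments": [
    [[0.006,-0.04,0],[-0.004,0,0]],
    [[0.012,-0.08,0],[-0.01,0,0]],
    [[0.018,-0.114,0.002],[-0.01,0,0]],
    [[0.019,-0.117,0.002],[-0.01,0,0]],
    [[0.019,-0.117,0.004],[-0.01,0,0]]
  ]
}}

```text
time: 18.65
ee_pos: [0.4736, -0.0415, 0.1282]
eef_rot: [0.721, 0.693, -0.0, 0.001]
ft_force: [1.0, -0.1, -0.6]
width: 0.0208
```

```bash
python3 plan.py 0.4737 -0.0413 0.0495
```

```text
t 18.65 ee [ 0.4736 -0.0415  0.1282] w 0.0208 shift [ 0.0003 -0.0001  0.0787] rot [0.002 0.002 0.001] q7 -0.17
```

{"name": "step_arm", "arguments": {
  "increments": [
    [[0,0,0.03],[0,0,0]],
    [[0,0,0.065],[0,0,0]],
    [[0,0,0.076],[0,0,0]],
    [[0,0,0.079],[0,0,0]],
    [[0,0,0.079],[0,0,0]]
  ]
}}

```text
time: 19.15
ee_pos: [0.4745, -0.0414, 0.0497]
eef_rot: [0.721, 0.693, 0.0, 0.001]
ft_force: [0.3, -0.5, 0.7]
width: 0.0203
```

{"name": "step_arm", "arguments": {
  "increments": [
    [[0,0,0.001],[0,0,0]],
    [[0,0,0.001],[0,0,0]]
  ]
}}

```text
time: 19.35
ee_pos: [0.4753, -0.0414, 0.0497]
eef_rot: [0.721, 0.693, 0.001, 0.002]
ft_force: [0.4, -0.1, 0.2]
width: 0.0205
```

{"name": "step_arm", "arguments": {
  "increments": [
    [[0,0,0],[0,0,0]],
    [[0,0,0],[0,0,0]],
    [[0,0,0],[0,0,0]]
  ],
  "hand": 0
}}

```text
time: 19.65
ee_pos: [0.4754, -0.0415, 0.0499]
eef_rot: [0.721, 0.693, 0.001, 0.002]
ft_force: [0.0, -0.3, 0.0]
width: 0.0368
```

{"name": "step_arm", "arguments": {
  "increments": [
    [[0,0,-0.03],[0,0,0]],
    [[0,0,-0.07],[0,0,0]],
    [[0,0,-0.08],[0,0,0]]
  ]
}}

```text
time: 19.95
ee_pos: [0.4769, -0.0411, 0.1335]
eef_rot: [0.721, 0.693, 0.002, 0.004]
ft_force: [0.5, -0.6, -0.1]
width: 0.0434
```

```bash
python3 wr.py w6; python3 plan.py 0.592 -0.193 0.13;python3 - <<'E'
from loc import *
im,K,E=cam("top"); im2,K2,E2=cam("side")
cv2.imwrite("pics/t6.png",cv2.resize(im[140:350,220:440],None,fx=2.7,fy=2.7)); cv2.imwrite("pics/s6.png",im2)
B=[b for b in blobs(im2,75,95,120,1500) if 320<b[0][0]<380 and 190<b[0][1]<240]
A=[b for b in blobs(im,60,115,30,500) if 385<b[0][0]<420 and 220<b[0][1]<270]
for b in B+A: print(b)
if A and B: print(tri(ray(A[0][0],K,E),ray(B[0][0],K2,E2)),plane(B[0][0],K2,E2,.035))
E
```

```text
t 20.0 ee [ 0.477  -0.0415  0.1333] w 0.0434 shift [-0.1467  0.1211  0.0048] rot [0.009 0.003 0.001] q7 -0.17
(array([401.3258427 , 243.03370787]), array([396, 239,  12,  10,  89], dtype=int32))
```

View pics/s6.png

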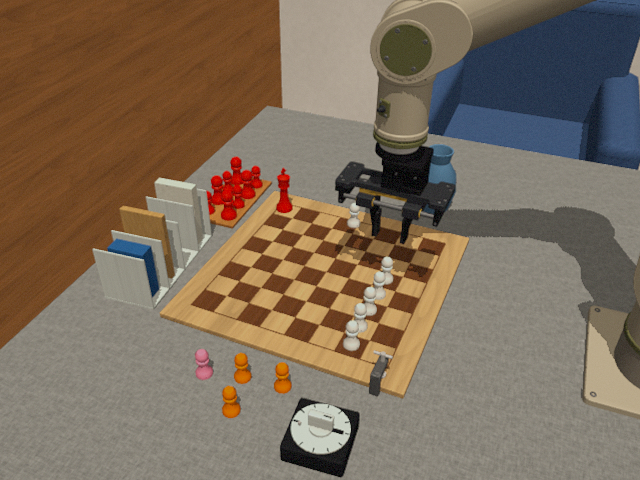

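Five stand in the row (side (352,335) to (387,270)); the sixth is at (354,215). I take its position from the first side picture too.

Run:
```python
from loc import *
_,K2,E2=cam("side"); im2=cv2.imread("pics/side0.png")
B=[b for b in blobs(im2,75,95,120,1500) if 330<b[0][0]<380 and 195<b[0][1]<240]
for b in B: print(b,plane(b[0],K2,E2,.035))
```

{"name": "step_arm", "arguments": {
  "increments": [
    [[-0.036,0.03,0],[0,0,0]],
    [[-0.072,0.06,0],[0.005,0,0]],
    [[-0.108,0.09,0],[0.009,0.003,0]],
    [[-0.144,0.119,0],[0.009,0.003,0]],
    [[-0.147,0.121,0],[0.009,0.003,0]]
  ]
}}

```text
time: 20.65
ee_pos: [0.59, -0.1991, 0.1263]
eef_rot: [0.724, 0.69, -0.003, -0.004]
ft_force: [-0.4, -1.3, -0.6]
width: 0.0433
```

```bash
python3 wr.py w7; python3 plan.py 0.592 -0.193 0.052
```

```text
t 20.7 ee [ 0.5893 -0.1965  0.1265] w 0.0434 shift [0.0034 0.0032 0.0745] rot [-0.009 -0.002 -0.003] q7 -0.02
```

View pics/w7.png

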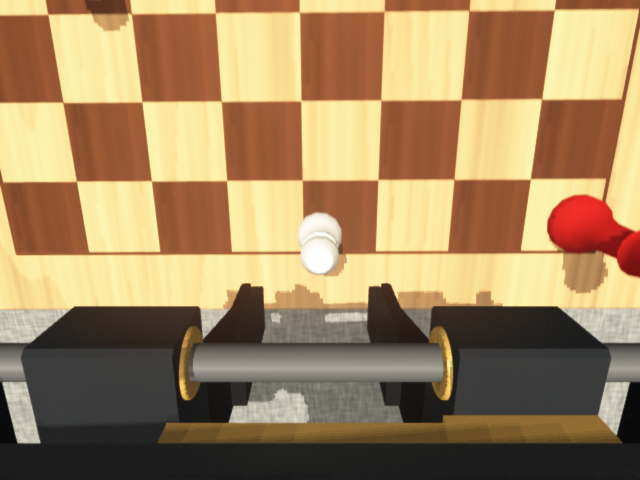

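```bash
python3 - <<'E'
from h import *
im,K,E=cam("wrist")
h=cv2.cvtColor(im,cv2.COLOR_BGR2HSV); m=((h[...,1]<40)&(h[...,2]>140)).astype(np.uint8); m[:200]=0;m[285:]=0;m[:,:280]=0;m[:,360:]=0
n,l,st,ce=cv2.connectedComponentsWithStats(m); i=1+np.argmax(st[1:,4]); print(ce[i],st[i])
s=st[i]; cx=s[0]+s[2]/2
print("head",plane((cx,s[1]+s[3]-18),K,E,.052),"foot top edge->",plane((cx,s[1]+21),K,E,.018), r.read_state()["ee_pos"])
E
python3 plan.py 0.592 -0.193 0.052
```

```text
[318.8205266  246.75013434] [ 299  218   41   60 1861]
head [ 0.59071063 -0.1954299   0.052     ] foot top edge-> [ 0.59075279 -0.19398334  0.018     ] [ 0.58887536 -0.19402751  0.1271067 ]
t 20.75 ee [ 0.5889 -0.194   0.1271] w 0.0438 shift [0.0009 0.0038 0.0751] rot [-0.009 -0.003 -0.001] q7 -0.02
```

The white pawn (wrist (319,247)) works out at (0.591,-0.194), and the red king at (580,222) stays clear. Descending.

{"name": "step_arm", "arguments": {
  "increments": [
    [[0,0.002,0.02],[-0.005,0,0]],
    [[0,0.003,0.05],[-0.009,-0.003,0]],
    [[0,0.003,0.073],[-0.009,-0.003,0]],
    [[0,0.003,0.075],[-0.009,-0.003,0]]
  ]
}}

```text
time: 21.15
ee_pos: [0.5883, -0.1917, 0.0484]
eef_rot: [0.721, 0.693, -0.001, -0.003]
ft_force: [-0.2, 1.0, 0.7]
width: 0.0434
```

{"name": "step_arm", "arguments": {
  "increments": [
    [[0,0,0],[0,0,0]],
    [[0,0,0],[0,0,0]],
    [[0,0,0],[0,0,0]],
    [[0,0,0],[0,0,0]],
    [[0,0,0],[0,0,0]]
  ],
  "hand": 1
}}

```text
time: 21.65
ee_pos: [0.589, -0.1919, 0.0494]
eef_rot: [0.721, 0.693, -0.001, -0.002]
ft_force: [0.3, 0.1, 2.6]
width: 0.0207
```

{"name": "step_arm", "arguments": {
  "increments": [
    [[0,0,-0.02],[0,0,0]],
    [[0,0,-0.05],[0,0,0]],
    [[0,0,-0.08],[0,0,0]]
  ]
}}

```text
time: 21.95
ee_pos: [0.589, -0.192, 0.1302]
eef_rot: [0.721, 0.693, -0.001, -0.003]
ft_force: [0.7, -0.0, 0.1]
width: 0.0206
```

```bash
python3 plan.py 0.4718 -0.0872 0.125
```

```text
t 21.95 ee [ 0.589  -0.192   0.1302] w 0.0206 shift [ 0.0999 -0.1213  0.0061] rot [-0.005 -0.002  0.001] q7 -0.03
```

{"name": "step_arm", "arguments": {
  "increments": [
    [[0.03,-0.036,0],[-0.002,0,0]],
    [[0.06,-0.072,0],[-0.005,-0.002,0]],
    [[0.09,-0.108,0],[-0.005,-0.002,0]],
    [[0.101,-0.121,0],[-0.005,-0.002,0]],
    [[0.101,-0.121,0.004],[-0.005,-0.002,0]]
  ]
}}

```text
time: 22.45
ee_pos: [0.471, -0.0848, 0.1277]
eef_rot: [0.72, 0.693, -0.001, 0.001]
ft_force: [-0.1, -0.5, -0.1]
width: 0.0205
```

```bash
python3 plan.py 0.4718 -0.0862 0.0495
```

```text
t 22.45 ee [ 0.471  -0.0848  0.1277] w 0.0205 shift [-0.0012  0.0008  0.0782] rot [0.    0.002 0.004] q7 -0.08
```

{"name": "step_arm", "arguments": {
  "increments": [
    [[-0.001,0.001,0.03],[0,0,0]],
    [[-0.001,0.001,0.065],[0,0,0]],
    [[-0.001,0.001,0.076],[0,0,0]],
    [[-0.001,0.001,0.079],[0,0,0]],
    [[-0.001,0.001,0.079],[0,0,0]]
  ]
}}

```text
time: 22.95
ee_pos: [0.4726, -0.086, 0.0493]
eef_rot: [0.721, 0.693, -0.0, 0.001]
ft_force: [-0.1, -0.3, -0.1]
width: 0.02
```

{"name": "step_arm", "arguments": {
  "increments": [
    [[0,0,0.001],[0,0,0]],
    [[0,0,0.001],[0,0,0]]
  ]
}}

```text
time: 23.15
ee_pos: [0.4732, -0.0863, 0.0492]
eef_rot: [0.721, 0.693, -0.0, 0.001]
ft_force: [-0.4, 0.3, 0.3]
width: 0.0205
```

{"name": "step_arm", "arguments": {
  "increments": [
    [[0,0,0],[0,0,0]],
    [[0,0,0],[0,0,0]],
    [[0,0,0],[0,0,0]]
  ],
  "hand": 0
}}

```text
time: 23.45
ee_pos: [0.4733, -0.0863, 0.0494]
eef_rot: [0.721, 0.693, -0.0, 0.002]
ft_force: [-0.5, 0.2, -0.2]
width: 0.0367
```

{"name": "step_arm", "arguments": {
  "increments": [
    [[0,0,-0.03],[0,0,0]],
    [[0,0,-0.07],[0,0,0]],
    [[0,0,-0.11],[0,0,0]]
  ]
}}

```text
time: 23.75
ee_pos: [0.4726, -0.0857, 0.1605]
eef_rot: [0.72, 0.694, -0.0, 0.001]
ft_force: [0.8, -0.5, -0.2]
width: 0.0432
```

```bash
python3 wr.py w8; python3 plan.py 0.465 0.325 0.16
python3 - <<'E'
from h import *
im,K,E=cam("side"); cv2.imwrite("pics/s8.png",cv2.resize(im[380:480,260:380],None,fx=6,fy=6,interpolation=cv2.INTER_CUBIC))
E
```

```text
t 23.8 ee [ 0.4759 -0.0857  0.1669] w 0.0434 shift [ 0.41   -0.0263  0.005 ] rot [0.009 0.004 0.004] q7 -0.05
```

View pics/w8.png

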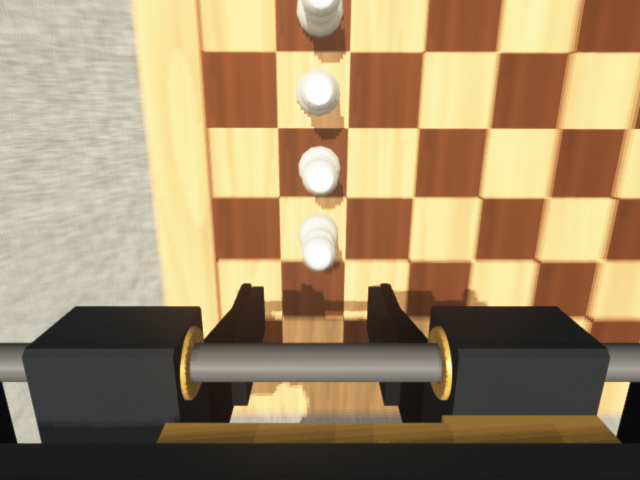

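View pics/s8.png

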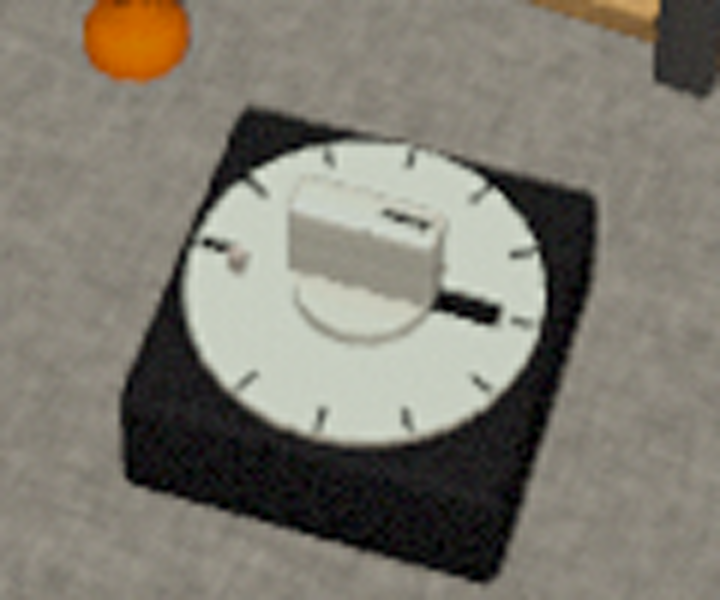

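All of squares 3–6 are seen filled with upright pawns (wrist column ≈ 319). The knob crop shows the black pointer at the robot side (470,305) and the zero mark and pin opposite at (230,250), so the reading is about π. Moving to the counter.

{"name": "step_arm", "arguments": {
  "increments": [
    [[0.045,-0.003,0],[0.004,0.002,0]],
    [[0.09,-0.006,0],[0.009,0.004,0.004]],
    [[0.135,-0.009,0],[0.009,0.004,0.004]],
    [[0.18,-0.012,0],[0.009,0.004,0.004]],
    [[0.225,-0.015,0],[0.009,0.004,0.004]]
  ]
}}

```text
time: 24.35
ee_pos: [0.469, 0.1407, 0.163]
eef_rot: [0.722, 0.692, -0.0, 0.001]
ft_force: [2.2, -1.2, -0.9]
width: 0.0434
```

```bash
python3 plan.py 0.465 0.325 0.16
```

```text
t 24.35 ee [0.469  0.1407 0.163 ] w 0.0434 shift [ 0.1839 -0.0119  0.0027] rot [ 0.001  0.001 -0.001] q7 -0.58
```

{"name": "step_arm", "arguments": {
  "increments": [
    [[0.045,-0.003,0],[0,0,0.14]],
    [[0.09,-0.006,0],[0,0,0.28]],
    [[0.135,-0.009,0],[0,0,0.42]],
    [[0.175,-0.012,0],[0,0,0.56]],
    [[0.184,-0.012,0],[0,0,0.7]]
  ]
}}

```text
time: 24.85
ee_pos: [0.463, 0.3295, 0.1623]
eef_rot: [0.906, 0.423, -0.0, -0.0]
ft_force: [-0.1, 0.5, 0.3]
width: 0.0434
```

```bash
python3 plan.py 0.465 0.325 0.16 -1.57
python3 - <<'E'
from h import *
im,K,E=cam("top"); cv2.imwrite("pics/t9.png",im); cv2.imwrite("pics/w9.png",cam("wrist")[0])
E
```

```text
t 24.85 ee [0.463  0.3295 0.1623] w 0.0434 shift [-0.0022  0.0044  0.0023] rot [-0.001  0.     0.872] q7 -1.64
```

View pics/w9.png

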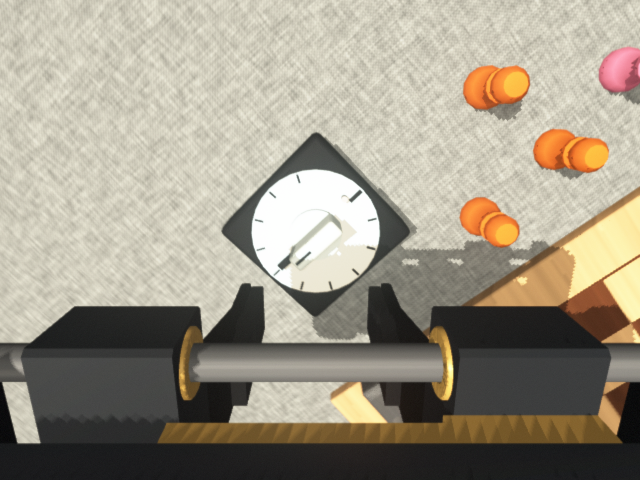

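View pics/t9.png

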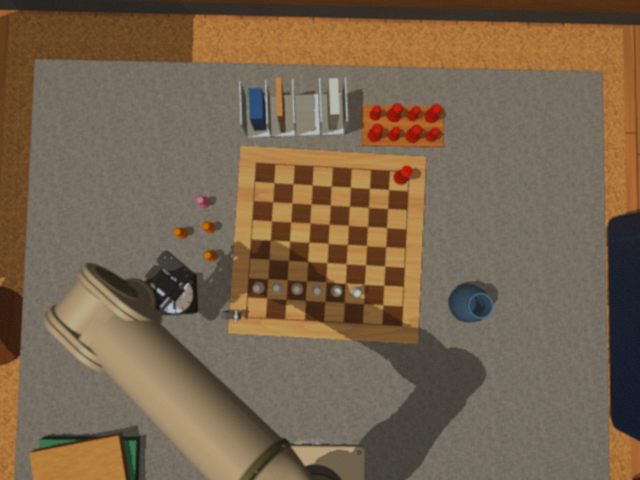

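Run:
```python
from h import *
im,K,E=cam("wrist")
h=cv2.cvtColor(im,cv2.COLOR_BGR2HSV); m=((h[...,1]<40)&(h[...,2]>150)).astype(np.uint8)
hm=np.zeros_like(m); hm[165:297,248:384]=1; m*=hm
cs,_=cv2.findContours(m,cv2.RETR_EXTERNAL,cv2.CHAIN_APPROX_NONE); c=max(cs,key=cv2.contourArea)
el=cv2.fitEllipse(cv2.convexHull(c)); print(el)
C=plane(el[0],K,E,.037); P=plane((284,264),K,E,.037); Z=plane((356,196),K,E,.037)
print("C",C,"ptr ang",np.arctan2(*(P-C)[1::-1]),"zero",np.arctan2(*(Z-C)[1::-1]))
y0,x0=120,200; cv2.imwrite("pics/w9c.png",cv2.resize(im[y0:y0+200,x0:x0+230],None,fx=3,fy=3,interpolation=cv2.INTER_CUBIC))
```

```text
((312.3118896484375, 228.2791290283203), (123.52407836914062, 128.9368133544922), 93.24178314208984)
C [0.46412127 0.33332605 0.037     ] ptr ang -2.9208870977228525 zero -0.043028638420801964
```

View pics/w9c.png

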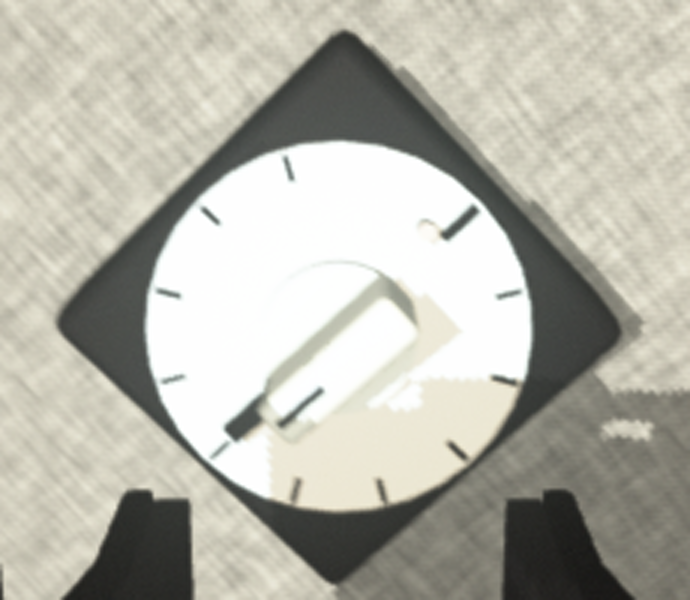

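Run:
```python
from h import *
def dial(im,K,E,box,smax,lo):
    h=cv2.cvtColor(im,cv2.COLOR_BGR2HSV); m=((h[...,1]<smax)&(h[...,2]>lo)).astype(np.uint8)
    k=np.zeros_like(m); x0,y0,x1,y1=box; k[y0:y1,x0:x1]=1; m*=k
    cs,_=cv2.findContours(m,cv2.RETR_EXTERNAL,cv2.CHAIN_APPROX_NONE); c=max(cs,key=cv2.contourArea)
    el=cv2.fitEllipse(cv2.convexHull(c)); print(el); return plane(el[0],K,E,.037)
_,K,E=cam("top"); print(dial(cv2.imread("pics/top0.png"),K,E,(157,275,196,315),60,120))
_,K2,E2=cam("side"); print(dial(cv2.imread("pics/side0.png"),K2,E2,(285,400,357,462),60,130))
im,Kw,Ew=cam("wrist"); C=dial(im,Kw,Ew,(248,165,384,297),40,150); print(C)
P=plane((278.5,263.3),Kw,Ew,.037);Q=plane((287,253),Kw,Ew,.037); Z=plane((353.3,194),Kw,Ew,.037)
for v in (P-C,P-Q,Q-C,Z-C): print(np.arctan2(v[1],v[0]))
s=r.read_state(); print(s["ee_pos"],s["joint_positions"])
```

```text
((173.90927124023438, 294.580078125), (36.022701263427734, 36.872989654541016), 38.5357551574707)
[0.46410803 0.33317481 0.037     ]
((320.47552490234375, 427.8838195800781), (51.14862823486328, 59.58747100830078), 89.04169464111328)
[0.46219465 0.33317451 0.037     ]
((304.84539794921875, 224.39419555664062), (123.81499481201172, 128.80262756347656), 93.86644744873047)
[0.46402651 0.33372666 0.037     ]
-2.849918317524152
-2.9405613390610665
-2.8132575839858833
-0.12105484919805597
[0.4653533  0.32364156 0.16235554] [ 0.03313994  0.3965586  -0.88403423  1.68203206  0.32614071  1.21925739
 -1.62361718]
```

```bash
python3 - <<'E'
from h import *
im,Kw,Ew=cam("wrist"); C=np.array([.464,.3333,.037])
o=np.array([304.85-312.3,224.4-228.3])
f=lambda u,v:plane(np.array([u,v])+o,Kw,Ew,.037)
P=f(278.5,263.3);Q=f(287,253);Z=f(353.3,194)
for v in (P-C,P-Q,Q-C,Z-C): print(np.arctan2(v[1],v[0]))
# bar top edges in crop (z=.065): long edge (265,388)-(385,298) and (300,432)-(415,335)
g=lambda u,v:plane(np.array([200+u/3,120+v/3])+o,Kw,Ew,.065)
for a,b in (((265,388),(385,298)),((300,432),(415,335))):
    v=g(*a)-g(*b); print("bar",np.arctan2(v[1],v[0]))
E
python3 plan.py 0.464 0.333 0.11 -1.36
```

```text
-3.0207885172173072
-2.94634836959921
-3.0501300610526756
0.014894282438237663
bar 3.1040004127827796
bar -3.114041584645723
t 25.2 ee [0.4655 0.3236 0.1625] w 0.0437 shift [ 0.0063 -0.0073  0.0524] rot [0.002 0.    0.663] q7 -1.62
```

{"name": "step_arm", "arguments": {
  "increments": [
    [[0.003,-0.003,0],[0,0,0.14]],
    [[0.006,-0.007,0],[0,0,0.28]],
    [[0.006,-0.007,0],[0,0,0.42]],
    [[0.006,-0.007,0],[0,0,0.56]],
    [[0.006,-0.007,0],[0,0,0.7]]
  ]
}}

```text
time: 25.7
ee_pos: [0.4645, 0.3313, 0.1625]
eef_rot: [0.997, 0.084, 0.0, 0.001]
ft_force: [0.2, 0.2, -0.7]
width: 0.0433
```

{"name": "step_arm", "arguments": {
  "increments": [
    [[0,0,0.01],[0,0,0.05]],
    [[0,0,0.02],[0,0,0.06]]
  ]
}}

```text
time: 25.9
ee_pos: [0.4654, 0.33, 0.1424]
eef_rot: [0.999, 0.053, 0.001, 0.002]
ft_force: [-0.1, 0.2, 0.3]
width: 0.0435
```

```bash
python3 plan.py 0.464 0.333 0.066 -1.48; python3 wr.py w10
```

```text
t 25.9 ee [0.4654 0.33   0.1424] w 0.0435 shift [-0.0012 -0.0034  0.0764] rot [ 0.003 -0.002  0.015] q7 -2.37
```

View pics/w10.png

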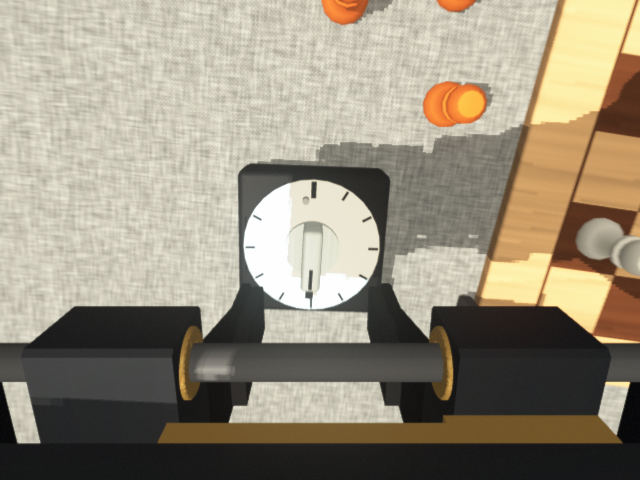

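The bar (313,225)–(310,293) runs straight between the fingers, pointer at (310,290) and zero mark at (314,190). Lowering.

{"name": "step_arm", "arguments": {
  "increments": [
    [[-0.001,-0.003,0.02],[0.003,-0.002,0.01]],
    [[-0.001,-0.003,0.045],[0.003,-0.002,0.015]],
    [[-0.001,-0.003,0.068],[0.003,-0.002,0.015]],
    [[-0.001,-0.003,0.074],[0.003,-0.002,0.015]],
    [[-0.001,-0.003,0.074],[0.003,-0.002,0.015]]
  ]
}}

```text
time: 26.45
ee_pos: [0.4629, 0.3315, 0.0659]
eef_rot: [0.999, 0.046, -0.002, 0.001]
ft_force: [-0.1, -0.4, 0.0]
width: 0.0437
```

```bash
python3 plan.py 0.464 0.333 0.064 -1.48
```

```text
t 26.45 ee [0.4629 0.3315 0.0659] w 0.0437 shift [ 0.0013 -0.0014  0.0018] rot [0.002 0.004 0.002] q7 -2.44
```

{"name": "step_arm", "arguments": {
  "increments": [
    [[0.001,-0.001,0.002],[0.002,0.003,0]],
    [[0.001,-0.001,0.002],[0.002,0.003,0]],
    [[0.001,-0.001,0.002],[0.002,0.003,0]],
    [[0.001,-0.001,0.002],[0.002,0.003,0]],
    [[0.001,-0.001,0.002],[0.002,0.003,0]]
  ],
  "hand": 1,
  "grip_force": 20
}}

```text
time: 26.95
ee_pos: [0.464, 0.3325, 0.0642]
eef_rot: [0.999, 0.046, -0.0, 0.0]
ft_force: [3.7, -8.8, 4.0]
width: 0.0114
```

```bash
python3 plan.py 0.464 0.333 0.064 -1.48
```

```text
t 26.95 ee [0.464  0.3325 0.0642] w 0.0114 shift [ 0.     -0.0005  0.0002] rot [0.    0.001 0.002] q7 -2.44
```

{"name": "step_arm", "arguments": {
  "increments": [
    [[0,0.001,0],[0,0,-0.12]],
    [[0,0.001,0],[0,0,-0.25]],
    [[0,0.001,0],[0,0,-0.38]],
    [[0,0.001,0],[0,0,-0.51]],
    [[0,0.001,0],[0,0,-0.64]]
  ]
}}

```text
time: 27.45
ee_pos: [0.4638, 0.3328, 0.0643]
eef_rot: [0.933, 0.361, 0.0, -0.001]
ft_force: [1.0, 6.4, -6.7]
width: 0.011
```

```bash
python3 plan.py 0.464 0.332 0.064 -1.48; python3 -c "
from h import *
s=r.read_state();print(s['ft_force'],s['torque'])"
```

```text
t 27.45 ee [0.4638 0.3328 0.0643] w 0.011 shift [-0.0004  0.0007  0.0003] rot [-0.002 -0.001  0.648] q7 -1.85
[ 0.98573448  6.37774473 -6.68747551] [ 1.22070454 -0.2067945  -0.05288865]
```

{"name": "step_arm", "arguments": {
  "increments": [
    [[0,0,0],[0,0,-0.13]],
    [[0,0,0],[0,0,-0.26]],
    [[0,0,0],[0,0,-0.4]],
    [[0,0,0],[0,0,-0.54]],
    [[0,0,0],[0,0,-0.67]]
  ]
}}

```text
time: 27.95
ee_pos: [0.4632, 0.3333, 0.0643]
eef_rot: [0.76, 0.65, 0.0, -0.001]
ft_force: [-2.8, 1.8, -1.8]
width: 0.0111
```

{"name": "step_arm", "arguments": {
  "increments": [
    [[0,0,0],[0,0,-0.13]],
    [[0,0,0],[0,0,-0.26]],
    [[0,0,0],[0,0,-0.4]],
    [[0,0,0],[0,0,-0.54]],
    [[0,0,0],[0,0,-0.67]]
  ]
}}

```text
time: 28.45
ee_pos: [0.4624, 0.3332, 0.0642]
eef_rot: [0.501, 0.865, 0.0, -0.002]
ft_force: [-3.9, -0.8, 0.9]
width: 0.0108
```

```bash
python3 plan.py 0.464 0.333 0.064 1.57; python3 -c "
from h import *
s=r.read_state();print(s['ft_force'],s['torque'])"
```

```text
t 28.45 ee [0.4624 0.3332 0.0642] w 0.0108 shift [-0.001   0.0013  0.0002] rot [ 0.    -0.003 -1.05 ] q7 -0.62
[-3.94259071 -0.75547838  0.89505735] [-0.37321577  0.76629893 -0.06373011]
```

{"name": "step_arm", "arguments": {
  "increments": [
    [[0,0,0],[0,0,-0.13]],
    [[-0.001,0.001,0],[0,0,-0.26]],
    [[-0.001,0.001,0],[0,0,-0.4]],
    [[-0.001,0.001,0],[0,0,-0.54]],
    [[-0.001,0.001,0],[0,0,-0.67]]
  ]
}}

```text
time: 28.95
ee_pos: [0.4619, 0.3326, 0.0642]
eef_rot: [0.186, 0.983, -0.0, -0.003]
ft_force: [-8.6, -3.3, 4.2]
width: 0.0109
```

{"name": "step_arm", "arguments": {
  "increments": [
    [[0,0,0],[0,0,-0.1]],
    [[0,0,0],[0,0,-0.2]],
    [[0,0,0],[0,0,-0.25]]
  ]
}}

```text
time: 29.25
ee_pos: [0.4617, 0.3323, 0.0642]
eef_rot: [0.06, 0.998, -0.0, -0.003]
ft_force: [-1.4, -2.2, 1.9]
width: 0.0109
```

```bash
python3 plan.py 0.464 0.333 0.064 1.57; python3 -c "
from h import *
s=r.read_state();print(s['ft_force'],s['torque'])"
```

```text
t 29.25 ee [0.4617 0.3323 0.0642] w 0.0109 shift [-0.0022  0.001   0.0002] rot [-0.001 -0.006 -0.119] q7 0.22
[-1.43015905 -2.2358794   1.89906093] [-0.34687432  0.14267644  0.00285164]
```

Near zero; small steps now, watching the torque about the knob axis.

{"name": "step_arm", "arguments": {
  "increments": [
    [[-0.001,0,0],[0,0,-0.05]],
    [[-0.001,0,0],[0,0,-0.09]],
    [[-0.001,0,0],[0,0,-0.09]]
  ]
}}

```text
time: 29.55
ee_pos: [0.4618, 0.3321, 0.0642]
eef_rot: [0.014, 1.0, -0.001, -0.004]
ft_force: [-5.4, -2.3, 3.4]
width: 0.0106
```

```bash
python3 plan.py 0.464 0.333 0.064 1.57; python3 -c "
from h import *
s=r.read_state();print(s['ft_force'],s['torque'])"; python3 wr.py w11
```

```text
t 29.55 ee [0.4618 0.3321 0.0642] w 0.0106 shift [-0.0022  0.0009  0.0002] rot [-0.001 -0.007 -0.027] q7 0.3
[-5.39855711 -2.27687073  3.42705671] [-0.23372234  0.77608161  0.02201402]
```

View pics/w11.png

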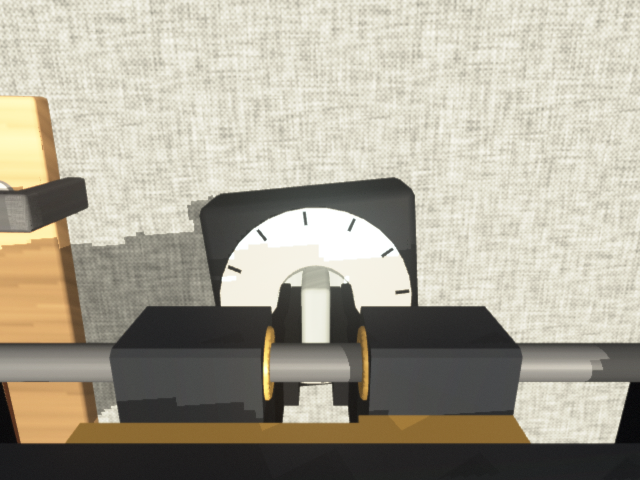

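The tick opposite zero is at (305,218) while the bar still points along column 316, so about 0.1 rad remains.

{"name": "step_arm", "arguments": {
  "increments": [
    [[-0.001,0,0],[0,0,-0.04]],
    [[-0.001,0,0],[0,0,-0.08]],
    [[-0.001,0,0],[0,0,-0.08]]
  ]
}}

```text
time: 29.9
ee_pos: [0.4618, 0.332, 0.0642]
eef_rot: [-0.026, 1.0, -0.001, -0.005]
ft_force: [-5.8, -2.8, 3.1]
width: 0.0107
```

```bash
python3 plan.py 0.464 0.333 0.064 1.57; python3 -c "
from h import *
s=r.read_state();print(s['ft_force'],s['torque'],s['joint_torque'][6])"
```

```text
t 29.9 ee [0.4618 0.332  0.0642] w 0.0107 shift [-0.0023  0.0008  0.0002] rot [-0.002 -0.009  0.054] q7 0.38
[-5.809416   -2.81921361  3.05688544] [-0.27926882  0.89527603  0.06341541] 0.5731977336108685
```

{"name": "step_arm", "arguments": {
  "increments": [
    [[0,0,0],[0,0,-0.05]],
    [[0,0,0],[0,0,-0.05]],
    [[0,0,0],[0,0,-0.05]]
  ]
}}

```text
time: 30.2
ee_pos: [0.4617, 0.332, 0.0642]
eef_rot: [-0.05, 0.999, -0.001, -0.005]
ft_force: [-1.4, -0.7, 1.1]
width: 0.0108
```

```bash
python3 plan.py 0.464 0.333 0.064 1.57; python3 -c "
from h import *
s=r.read_state();print(s['ft_force'],s['torque'],s['joint_torque'][6])"
```

```text
t 30.2 ee [0.4617 0.332  0.0642] w 0.0108 shift [-0.0024  0.0008  0.0002] rot [-0.002 -0.009  0.102] q7 0.42
[-1.37124813 -0.66357494  1.07067953] [ 0.01172854  0.21722769 -0.36523317] 0.48941541463136673
```

The torque about the axis jumped to -0.37 N m, which is the zero stop. Releasing and lifting.

{"name": "step_arm", "arguments": {
  "increments": [
    [[0,0,0],[0,0,0]],
    [[0,0,0],[0,0,0]],
    [[0,0,0],[0,0,0]],
    [[0,0,0],[0,0,0]]
  ],
  "hand": 0
}}

```text
time: 30.6
ee_pos: [0.4618, 0.332, 0.0642]
eef_rot: [-0.05, 0.999, -0.001, -0.005]
ft_force: [0.3, -0.3, 0.3]
width: 0.0349
```

{"name": "step_arm", "arguments": {
  "increments": [
    [[0,0,-0.03],[0,0,0]],
    [[0,0,-0.07],[0,0,0]],
    [[0,0,-0.11],[0,0,0]],
    [[0,0,-0.11],[0,0,0]],
    [[0,0,-0.11],[0,0,0]]
  ]
}}

```text
time: 31.1
ee_pos: [0.4632, 0.3323, 0.1747]
eef_rot: [-0.05, 0.999, -0.001, -0.004]
ft_force: [0.2, 0.0, -1.5]
width: 0.0433
```

```bash
python3 - <<'E'
from h import *
im=cam("wrist")[0]; cv2.imwrite("pics/w12.png",im)
E
python3 plan.py 0.45 0.15 0.25
```

```text
t 31.15 ee [0.4629 0.3318 0.1737] w 0.0432 shift [ 0.0318 -0.1798 -0.0757] rot [-0.009 -0.005  1.713] q7 0.49
```

View pics/w12.png

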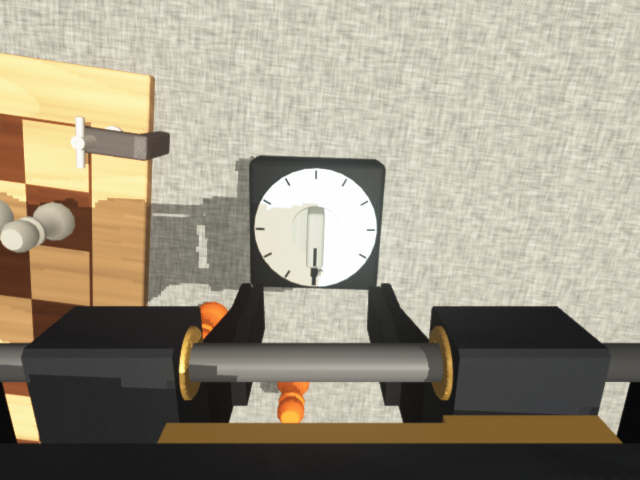

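{"name": "step_arm", "arguments": {
  "increments": [
    [[0,0,-0.04],[0,0,0]],
    [[0.03,0.02,-0.07],[0,0,0]],
    [[0.07,0.045,-0.08],[0,0,0]],
    [[0.11,0.07,-0.08],[0,0,0]],
    [[0.15,0.1,-0.08],[0,0,0]]
  ]
}}

```text
time: 31.65
ee_pos: [0.3032, 0.4162, 0.2539]
eef_rot: [-0.049, 0.999, -0.002, -0.005]
ft_force: [0.7, 1.4, 0.2]
width: 0.0435
```

{"name": "step_arm", "arguments": {
  "increments": [
    [[0.02,0.01,0],[0,0,0]],
    [[0.03,0.02,0],[0,0,0]],
    [[0.03,0.02,0],[0,0,0]]
  ]
}}

```text
time: 31.95
ee_pos: [0.2697, 0.4335, 0.2533]
eef_rot: [-0.051, 0.999, -0.002, -0.005]
ft_force: [0.9, 0.4, -0.8]
width: 0.0436
```

Run:
```python
from h import *
im=cam("top")[0]; cv2.imwrite("pics/t13.png",im)
im,K,E=cam("side"); cv2.imwrite("pics/s13.png",im)
cv2.imwrite("pics/s13c.png",cv2.resize(im[390:470,270:370],None,fx=7,fy=7,interpolation=cv2.INTER_CUBIC))
```

```text
(no output)
```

View pics/t13.png

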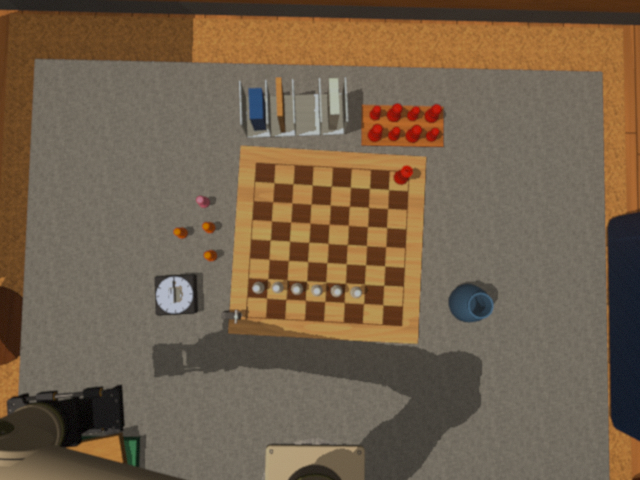

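View pics/s13.png

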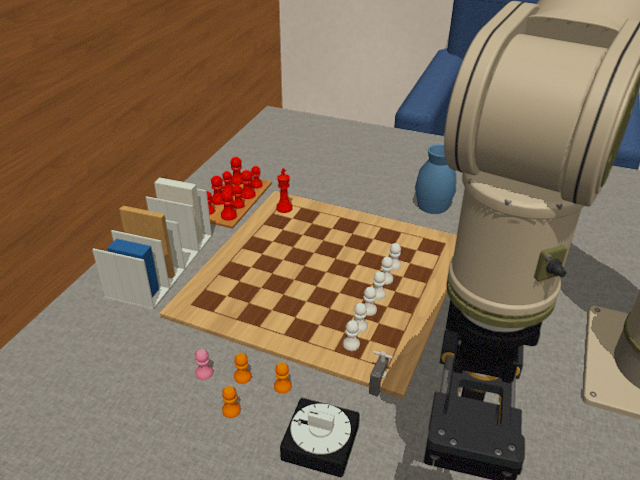

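View pics/s13c.png

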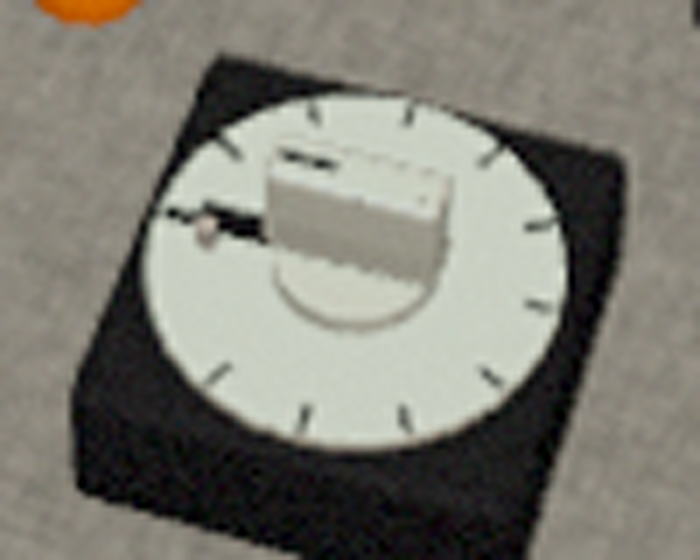

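All six pawns stand in the row (top (258,288) to (357,293)) with king and vase unmoved. The pointer rests against the pin at the zero mark (crop (210,225)). Last a numeric check.

Run:
```python
from loc import *
from plan import sq
im,K,E=cam("top"); im2,K2,E2=cam("side")
A=sorted([b for b in blobs(im,60,110,25,500) if 245<b[0][0]<425 and 145<b[0][1]<310],key=lambda b:b[0][0])
for i,(c,s) in enumerate(A): 
    p=plane((s[0]+s[2]/2,s[1]+s[3]/2),K,E,.042)[:2]; q=sq(i+1) if i<6 else p
    print(np.round(c,1),s[4],np.round(p,3),"off mm",np.round((p-q)*1e3,1))
# side view foot: bottom of each pawn by expected projection
h=cv2.cvtColor(im2,cv2.COLOR_BGR2HSV); m=((h[...,1]<75)&(h[...,2]>90)).astype(np.uint8)
v=cv2.resize(im2[235:360,330:425],None,fx=6,fy=4.6,interpolation=cv2.INTER_CUBIC)
for n in range(1,7):
    c=sq(n); y=-0.0417; Rm=np.array([[np.cos(y),-np.sin(y)],[np.sin(y),np.cos(y)]])
    t=np.linspace(0,6.3,60); pts=[proj([c[0]+.014*np.cos(a),c[1]+.014*np.sin(a),.012],K2,E2) for a in t]
    cv2.polylines(v,[np.array([[(p[0]-330)*6,(p[1]-235)*4.6] for p in pts],np.int32)],True,(0,255,0),1)
cv2.imwrite("pics/s14.png",v)
a=cv2.imread("pics/top0.png"); print("king/vase diff",np.abs(a[160:190,385:420].astype(int)-im[160:190,385:420]).mean(),np.abs(a[280:325,445:495].astype(int)-im[280:325,445:495]).mean())
```

```text
[256.4 287.9] 60 [0.481 0.142] off mm [-0.4 -0.3]
[276.3 287.4] 58 [0.484 0.095] off mm [ 4.5 -1.7]
[296.  289.1] 63 [0.48 0.05] off mm [ 2.5 -0.9]
[316.2 290.4] 62 [0.478 0.003] off mm [ 2.8 -1.3]
[336.2 290.9] 73 [ 0.478 -0.044] off mm [ 4.2 -2.9]
[356.  292.2] 68 [ 0.475 -0.089] off mm [ 3.3 -2.2]
king/vase diff 5.496507936507936 3.961777777777778
```

View pics/s14.png

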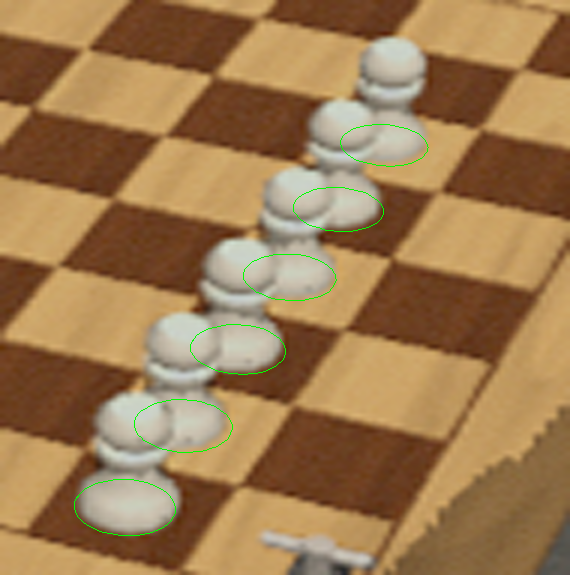

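Run:
```python
from h import *
def red(im,box):
    x0,y0,x1,y1=box; h=cv2.cvtColor(im[y0:y1,x0:x1],cv2.COLOR_BGR2HSV); m=((h[...,0]<6)|(h[...,0]>174))&(h[...,1]>150)
    ys,xs=np.nonzero(m); return xs.mean()+x0,ys.mean()+y0,len(xs)
def blue(im,box):
    x0,y0,x1,y1=box; h=cv2.cvtColor(im[y0:y1,x0:x1],cv2.COLOR_BGR2HSV); m=(h[...,0]>90)&(h[...,0]<125)&(h[...,1]>90)
    ys,xs=np.nonzero(m); return xs.mean()+x0,ys.mean()+y0,len(xs)
t0=cv2.imread("pics/top0.png");t1=cam("top")[0]
print(red(t0,(385,155,425,195)),red(t1,(385,155,425,195))); print(blue(t0,(440,270,505,335)),blue(t1,(440,270,505,335)))
s0=cv2.imread("pics/side0.png");s1=cam("side")[0]; print(red(s0,(272,160,300,218)),red(s1,(272,160,300,218)))
```

```text
(np.float64(402.9950495049505), np.float64(174.65841584158414), 202) (np.float64(403.08910891089107), np.float64(174.69306930693068), 202)
(np.float64(471.04819277108436), np.float64(304.7265060240964), 830) (np.float64(470.9916367980884), np.float64(304.84707287933094), 837)
(np.float64(283.4964370546318), np.float64(192.62945368171023), 421) (np.float64(283.48681055155873), np.float64(192.7841726618705), 417)
```

King and vase are unmoved to within 0.2 px. Handing in.

```bash
python3 -c "
from bench import r
print(r.read_state()['time']); print(r.close_job())"
```

```text
32.25
the job is handed in; nothing more can be done
None
```

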